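Cover the beaker on the stirrer with the glass plate

ROBOT

A 6-joint arm with a two-finger parallel gripper is mounted at the origin on the work surface. World frame = base frame: x ahead of the robot, y to its left, z up, the work surface at z = 0. Lengths are in m, angles in rad, forces in N, time in s.
With the tool pointing down it reaches from about 0.225 to 0.875 m from the base axis. Payload 3.4 kg.
Tool frame: the origin (TCP) lies on the centre line of the jaws, within the pads' length; the fingertips stand 22 mm ahead of it and the grasp point (between the pads) lies 3 mm ahead of it; z points along the fingers, y is the direction in which the jaws open and shut (so a half turn about z gives the same grasp; the last joint's range is limited). The gripper opens to 85 mm and grips with 20 to 120 N. Pads are 22 mm wide; open, the fingers measure 114 mm over their backs; the gripper's body (76 mm by 85 mm) begins 54 mm behind the grasp point. The pads swing forward as they close: fully open they stand 13 mm farther back than shut.
Start: joints at [1.167, 0.276, 1.505, -0, 1.361, -0.121], TCP at [0.16, 0.552, 0.253] pointing down, gripper open.
Joint ranges: [-2.89, 2.89], [-0.75, 2.08], [0.22, 2.7], [-1.18, 4.32], [0.11, 2.71], [-2.7, 2.7]. Speed limits (rad/s): [2.57, 2.57, 3.14, 3.14, 3.14, 3.14].

INTERFACE

Orientations are given as a rotation vector (axis times angle).
In Python, from cell import get_state, camera, sign_off gives the robot as it stands.
- The arm moves only by the tool step_arm, never from a script. Its argument "plan" is a list of rows, each an object with "linear": the shift along the tool's x, y, z in mm, a list of three; "rotation": the turn, a rotation vector about the tool's x, y, z in rad, a list of three; "fingers": the closure in counts, from 0 (fully open) to 255 (shut). In form: [{"linear": [tx, ty, tz], "rotation": [ax, ay, az], "fingers": fingers}, ...]. A call has 1 to 20 rows; each row shifts and turns the commanded pose from where the row before left it, along the tool's axes as they then stand; what a row does not reach is not made up. A row lasts 1/8 s, in which the tool goes at most 62.5 mm and 10.7 degrees, less where a joint would pass 70% of its speed; a pose out of reach is approached as far as the arm can. A call is refused whole if a number of a shift passes 62.5 or a number of a turn 0.188, either way. A call with a gripper value outside its range is refused whole. The fingers move at their own pace and stop on an object; "squeeze" is the grip in N (left out, the last holds). Time passes only in rows, so rows that do not move let the fingers close. It gives the time, the measured TCP pose, the force and the opening at its end, in the units of the state.
- get_state(): the state, without advancing time (a new reading comes with each control period).
- camera(name): name is "side" or "top" or "wrist"; returns a dict with "image" (384x512x3 uint8, blue, green, red), "range_z" (384x512 float32, m along the optical axis (not along the pixel's ray), 0 where there is no reading), "fx", "fy", "cx", "cy" (pixels), "R" (3x3) and "t" (3): a world point X has camera coordinates R X + t. Camera axes: x right, y down, z forward; pixel columns grow to the right and rows downward; lengths in m; the calibration is good to about 2 mm. The wrist camera is an equidistant fisheye: a pixel r from the principal point sees the ray r / f radians off the axis. A picture is of the moment at which its call begins.
- sign_off(): hands the job in, once; it reports no verdict.
The state is a dict: "clock": time; "joint_pos": joint angles; "qvel": joint speeds; "tau": joint torques, N m; "tool_pos": TCP position; "ee_rot": TCP orientation; "contact_force": force on the tool from outside, world axes, zero at the start; "torque": the same for the moment, N m; "gripper_width": finger opening in m.
Only numpy, scipy, OpenCV 4.12 (cv2) and the standard library are available. Lean on these libraries where they do the work, as an engineer would, in place of code of your own. Each camera call takes 0.05 s, during which the arm holds its last target.

TASK

Cover the clean beaker on the magnetic stirrer against dust with the thin glass plate that lies on the bench. The plate is too thin to grip properly where it lies: slide it flat to the front edge of the bench until one end sticks out, take it by that end, and set it down gently so that it lies flat and well centred over the beaker's mouth. It is thin glass, so come down on it slowly and press only lightly; leave the beaker standing where it is and the other things on the bench alone.

Things in the scene. Friction and masses are not known exactly. Their poses are not given: they have to be found in the camera images.
- cover_plate: Greenish float-glass plate, 90 mm long (x axis), 60 mm wide (y), 2 mm thick, 27 g, loose, flat on the bench. Origin: centre of its underside. Its x axis starts within 0.6 rad of world +x, which points at the front edge. Fingertips pressing 5 to 10 N drag it without much slip. Over 100 N between it and the bench at any instant breaks it: touching down on it at 15 mm/s is safe, at 50 mm/s it is not.
- bench_edge (a point): A point on the straight front edge of the bench top, at the height of the top (z = 0). The edge runs along the world's y through this point; the bench top is on the robot's side (smaller x), 35 mm thick with a square edge; beyond it (greater x) there is nothing but the floor 750 mm below. The cabinets under the bench stand back more than 90 mm.
- beaker: Clear glass beaker, 42 mm outside diameter, 60 mm tall, flat rim 60 mm above its origin, 45 g, loose and upright on the stirrer's top plate with a small white stirring bar lying in it. Origin: centre of its underside; z is up.
- stirrer: White magnetic stirrer, fixed to the bench. Origin: on the bench under the centre of its square flat top plate (160 by 160 mm, top 100 mm above the bench). Its x axis points to the low sloping console with display and knob, which reaches 155 mm from the origin and is under 80 mm high; the body is 160 mm wide (y).
- reagent_bottle: Bystander: glass bottle with blue cap, 56 mm diameter, about 100 mm tall, loose, on the bench. Origin: centre of its underside.
- tube_rack: Bystander: green tube rack with four capped tubes, 126 mm (x) by 64 mm (y), 106 mm tall, loose, on the bench. Origin: centre of its underside.
- flask: Bystander: stoppered conical flask, 84 mm diameter at the foot, 142 mm tall, loose, on the bench. Origin: centre of its underside.

How it is judged:
On the way, in this order (a step that is already met when the one before it is completed fails the run):
1. the glass plate lies flat on the bench with one end out over the front edge (world x of cover_plate above 0.598 m and height (world z) of cover_plate between -0.003 and 0.004 m and angle between cover_plate's own z axis and vertical below 0.06 rad), for 0.1 s.
2. the plate is held by the fingers and lifted clear of the bench (contact force between the fingers and cover_plate above 1 N and height (world z) of cover_plate above 0.05 m), for 0.1 s.
At the end, for the whole second after the job is handed in: The glass plate lies flat (within 0.06 rad) and still on the rim of the beaker, its centre within 9 mm of the beaker's axis so that the whole mouth is covered; the beaker stands upright on the stirrer within 20 mm of where it was (horizontal distance between cover_plate and beaker below 0.009 m and z of cover_plate in the frame of beaker between 0.056 and 0.064 m and angle between each of cover_plate, beaker's own z axis and vertical below 0.06 rad and linear speed of cover_plate below 0.01 m/s and distance of beaker from where it was at the start of the episode below 0.02 m); the robot touches nothing.
It fails at once if the plate is pressed against the bench, or struck, with more than 100 N (contact force between cover_plate and table above 100 N).
It fails at once if the plate is let fall (more than about 10 mm) instead of being set down (contact force between the fingers and cover_plate below 0.05 N and linear speed of cover_plate above 0.45 m/s).
It fails at once if a bystander is moved by more than 20 mm (distance of any of reagent_bottle, tube_rack, flask from where it was at the start of the episode above 0.02 m).
It also fails if it takes over 64 s, if anything falls off the work surface, if the arm or the gripper's body presses on something with over 40 N, if the wrist force passes 120 N, or if a joint passes its speed limit or range.

## Working session

There is one attempt and no reset: what is moved stays moved. The work goes in short steps, Python scripts to look and compute and a tool call to move; the robot and the scene stay as the last step left them, time stands still between calls to the robot, and variables do not carry over. Pictures are saved under pics/ and viewed, and the job is handed in when it is done.

Besides the shell and the picture viewer there is one more tool, called after ">>>" by a JSON object that holds its "method" and its "body". step_arm: Moves the arm, as the interface text tells. Its arguments: {"type":"object","properties":{"plan":{"type":"array","items":{"type":"object","properties":{"linear":{"type":"array","items":{"type":"number"}},"rotation":{"type":"array","items":{"type":"number"}},"fingers":{"type":"number"}}}},"squeeze":{"type":"number"}},"required":["plan"]}

```bash
ls; mkdir -p pics; python3 - <<'E'
from cell import get_state, camera
import cv2,pickle
print(get_state())
for n in ("side","top","wrist"):
    c=camera(n); cv2.imwrite(f"pics/{n}0.png",c["image"]); pickle.dump(c,open(f"{n}0.pkl","wb"))
    print(n,c["fx"],c["fy"],c["cx"],c["cy"],c["R"].round(4).tolist(),c["t"])
E
```

```text
pics
{'clock': 0.0, 'joint_pos': array([ 1.16701150e+00,  2.76572443e-01,  1.50613489e+00,  1.32456532e-05,
        1.36069981e+00, -1.20978410e-01]), 'qvel': array([ 0.00187788, -0.00017069,  0.00080917, -0.00033533,  0.00149394,
        0.00097564]), 'tau': array([ 2.88732363e-04, -4.16790104e+01, -2.45799297e+01, -2.22072958e-05,
        1.13743823e-02, -5.04108073e-06]), 'tool_pos': array([0.16024915, 0.55170668, 0.25245184]), 'ee_rot': array([-4.42688420e-01, -3.10975695e+00,  2.74694739e-03]), 'contact_force': array([ 0.21337839, -0.76807314, -0.74551552]), 'torque': array([-0.01148865, -0.04633615, -0.02767277]), 'gripper_width': 0.08527468266458944}
side 476.114811126873 476.114811126873 255.01222570217593 188.983444512582 [[0.8161, -0.5779, -0.0017], [-0.3764, -0.5293, -0.7603], [0.4385, 0.6212, -0.6495]] [-0.41073967  0.23951483  1.35019022]
top 489.04343477108694 489.04343477108694 253.3433441272501 197.87174302677678 [[0.0142, -0.9999, 0.0037], [-0.9939, -0.0145, -0.109], [0.109, -0.0021, -0.994]] [0.00614244 0.49875295 1.66093118]
wrist 297.3186396354542 297.3186396354542 262.27201337756765 198.19725578643622 [[0.2801, 0.96, -0.0007], [0.9163, -0.2671, 0.2986], [0.2864, -0.0842, -0.9544]] [-0.57282733 -0.03679532  0.37981455]
```

View pics/top0.png

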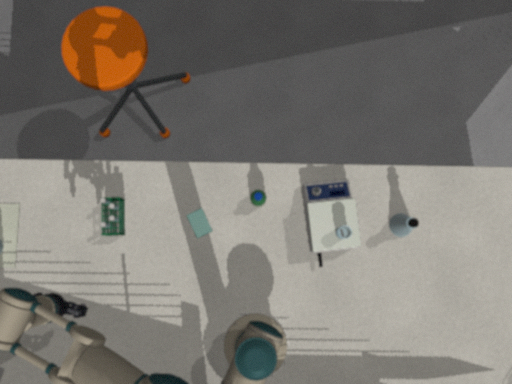

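View pics/side0.png

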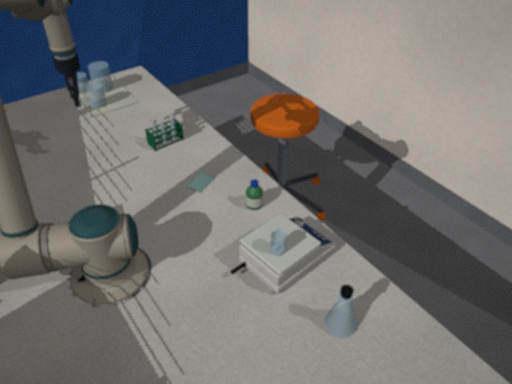

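View pics/wrist0.png

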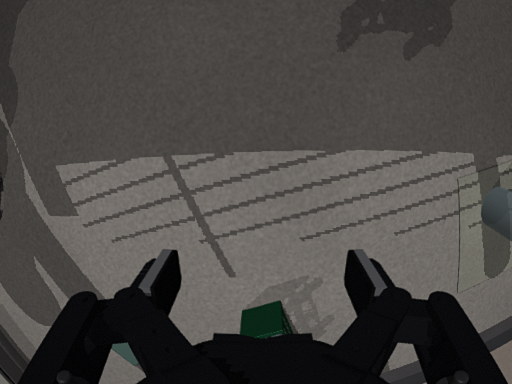

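The top view shows the plate at about (200,222), the beaker at (344,232) on the stirrer, the bottle at (258,198), the rack at (113,216), the flask at (401,224) and the front edge near row 161. Enlarged crops next.

```bash
cat > h.py <<'E'
import numpy as np,cv2,pickle
def pix2w(c,u,v,z):
    d=np.array([(u-c["cx"])/c["fx"],(v-c["cy"])/c["fy"],1.0]); R=np.array(c["R"]);t=np.array(c["t"])
    o=-R.T@t; r=R.T@d; return o+r*(z-o[2])/r[2]
def crop(c,u0,v0,u1,v1,s,fn):
    cv2.imwrite(fn,cv2.resize(c["image"][v0:v1,u0:u1],None,fx=s,fy=s,interpolation=cv2.INTER_CUBIC))
E
python3 - <<'E'
from h import *
c=pickle.load(open("top0.pkl","rb"))
crop(c,180,195,220,245,12,"pics/tplate.png"); crop(c,295,170,375,270,6,"pics/tstir.png")
d=c["range_z"]
for u in (100,200,300,400):
    col=c["image"][150:175,u].sum(1); print(u,col.tolist())
    print(d[150:175,u].round(3).tolist())
s=pickle.load(open("side0.pkl","rb")); crop(s,235,205,335,290,7,"pics/sstir.png");crop(s,180,165,225,200,14,"pics/splate.png")
E
```

```text
100 [262, 259, 254, 277, 265, 256, 255, 257, 257, 278, 319, 360, 361, 350, 354, 346, 354, 343, 347, 350, 347, 345, 354, 350, 351]
[2.4830000400543213, 2.5, 2.497999906539917, 2.4779999256134033, 2.489000082015991, 2.4830000400543213, 2.4709999561309814, 2.489000082015991, 2.489000082015991, 2.490999937057495, 1.725000023841858, 1.7269999980926514, 1.7300000190734863, 1.7209999561309814, 1.7259999513626099, 1.722000002861023, 1.7200000286102295, 1.7289999723434448, 1.7200000286102295, 1.7280000448226929, 1.7239999771118164, 1.722000002861023, 1.7280000448226929, 1.7209999561309814, 1.722000002861023]
200 [261, 265, 258, 257, 263, 265, 268, 263, 248, 250, 268, 322, 417, 473, 498, 491, 490, 500, 493, 488, 491, 503, 505, 510, 510]
[2.494999885559082, 2.492000102996826, 2.48799991607666, 2.484999895095825, 2.49399995803833, 2.4809999465942383, 2.489000082015991, 2.5, 2.486999988555908, 2.503000020980835, 2.496999979019165, 2.490000009536743, 1.7309999465942383, 1.7300000190734863, 1.725000023841858, 1.7289999723434448, 1.7230000495910645, 1.7319999933242798, 1.7259999513626099, 1.72800004
[... 623 characters left out ...]
48, 1.7239999771118164, 1.7269999980926514, 1.722000002861023, 1.7230000495910645, 1.7239999771118164]
400 [264, 262, 260, 249, 260, 262, 275, 263, 278, 261, 266, 276, 267, 263, 319, 418, 478, 520, 525, 521, 514, 512, 522, 525, 521]
[2.48799991607666, 0.0, 2.492000102996826, 2.510999917984009, 2.49399995803833, 2.502000093460083, 2.494999885559082, 2.4779999256134033, 2.490000009536743, 2.499000072479248, 2.48799991607666, 2.49399995803833, 2.492000102996826, 2.499000072479248, 2.493000030517578, 1.7289999723434448, 1.7300000190734863, 1.7239999771118164, 1.7259999513626099, 1.7330000400543213, 1.7309999465942383, 1.7259999513626099, 1.7309999465942383, 1.7259999513626099, 1.725000023841858]
```

View pics/tplate.png

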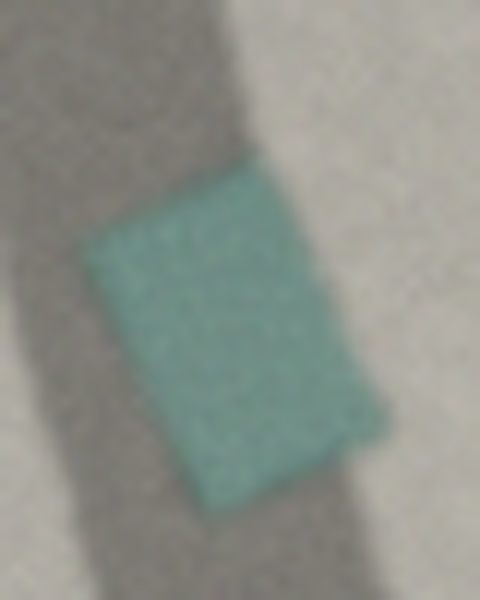

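View pics/tstir.png

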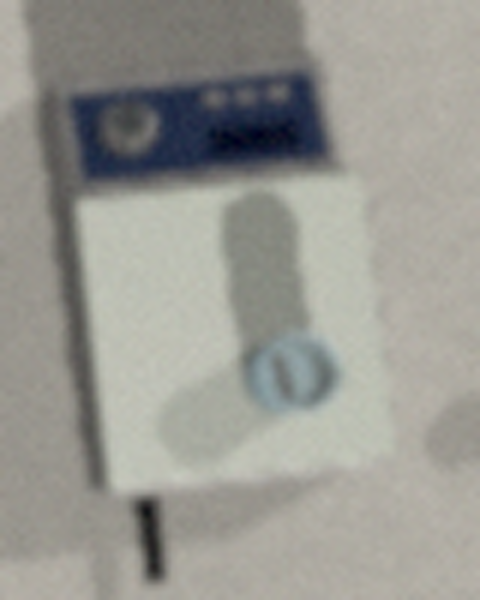

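View pics/sstir.png

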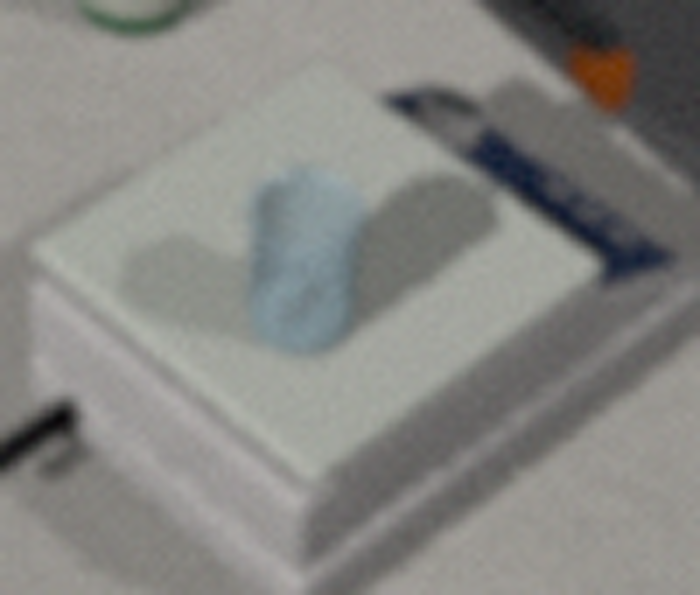

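View pics/splate.png

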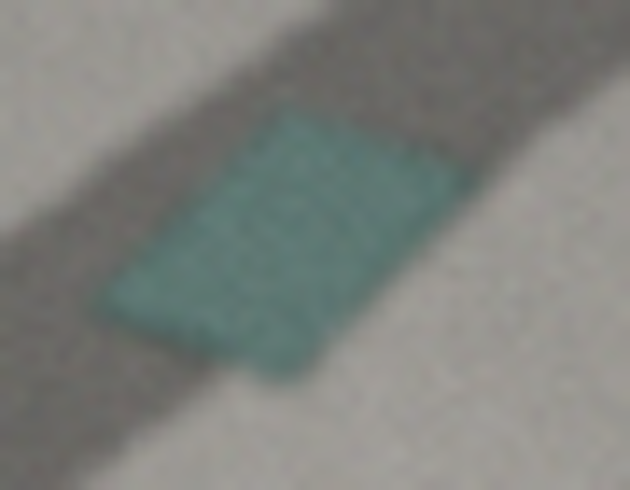

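The plate corners, the beaker and the stirrer are all clear. The corners are in the tplate crop at (85,240), (255,155), (388,430), (210,515) and in the splate crop at (285,105), (475,180), (285,380), (100,305). Next I'll compute positions.

```bash
python3 - <<'E'
from h import *
c=pickle.load(open("top0.pkl","rb")); s=pickle.load(open("side0.pkl","rb"))
for n,k in (("top",c),("side",s)): print(n,"cam pos",(-np.array(k["R"]).T@np.array(k["t"])).round(3))
def cor(k,pts,u0,v0,sc,z): return np.array([pix2w(k,u0+(x+.5)/sc-.5,v0+(y+.5)/sc-.5,z)[:2] for x,y in pts])
for k,p,a in ((c,[(85,240),(255,155),(388,430),(210,515)],(180,195,12)),(s,[(475,180),(285,380),(100,305),(285,105)],(180,165,14))):
    w=cor(k,p,*a,0.002); print(w.round(4).tolist(),w.mean(0).round(4))
    e=np.roll(w,-1,0)-w; print(np.linalg.norm(e,axis=1).round(4),np.arctan2(e[:,1],e[:,0]).round(3))
for u in (60,100,200,300,400,480):
    g=c["image"][140:185,u-2:u+3].sum((1,2)).astype(float)
    d=np.diff(g); i=np.argmax(d[:40]); 
    w=d[max(i-2,0):i+3]; v=140+(np.arange(max(i-2,0),i+3)*w).sum()/w.sum()+.5
    print(u,v,pix2w(c,u,v,0)[:2])
for n,u,v,z in (("bottle",258,198,.1),("rack",113,216,.08),("flask",405,224,.1)): print(n,pix2w(c,u,v,z)[:2])
st=cor(c,[(78,200),(358,178),(392,460),(110,495)],295,170,6,.1);print("stir",st.round(4).tolist(),st.mean(0))
e=np.roll(st,-1,0)-st; print(np.linalg.norm(e,axis=1).round(4),np.arctan2(e[:,1],e[:,0]).round(3))
crop(c,325,215,365,250,18,"pics/tb.png"); crop(s,262,222,298,262,15,"pics/sb.png")
E
```

```text
top cam pos [0.315 0.017 1.705]
side cam pos [-0.167 -0.949  1.058]
[[0.4395, 0.2452], [0.465, 0.1964], [0.3856, 0.1558], [0.3603, 0.2067]] [0.4126 0.201 ]
[0.055  0.0892 0.0568 0.088 ] [-1.089 -2.669  2.032  0.452]
[[0.4637, 0.1969], [0.3859, 0.1579], [0.3631, 0.2087], [0.4401, 0.2508]] [0.4132 0.2036]
[0.087  0.0557 0.0878 0.0589] [-2.677  1.993  0.5   -1.159]
60 159.38370473537606 [0.62844694 0.69826003]
100 159.65625 [0.62956762 0.55706023]
200 161.6383701188455 [0.62770758 0.20363593]
300 163.27343113284434 [ 0.6270908  -0.15000972]
400 164.83412698412698 [ 0.62674029 -0.50394212]
480 166.35791610284167 [ 0.62547207 -0.78726376]
bottle [ 0.49043183 -0.00192349]
rack [0.42537256 0.47935086]
flask [ 0.41150569 -0.48619297]
stir [[0.4765, -0.1658], [0.4909, -0.32], [0.3366, -0.3372], [0.3155, -0.1835]] [ 0.40486778 -0.25160201]
[0.1549 0.1553 0.1552 0.162 ] [-1.478 -3.03   1.707  0.11 ]
```

View pics/tb.png

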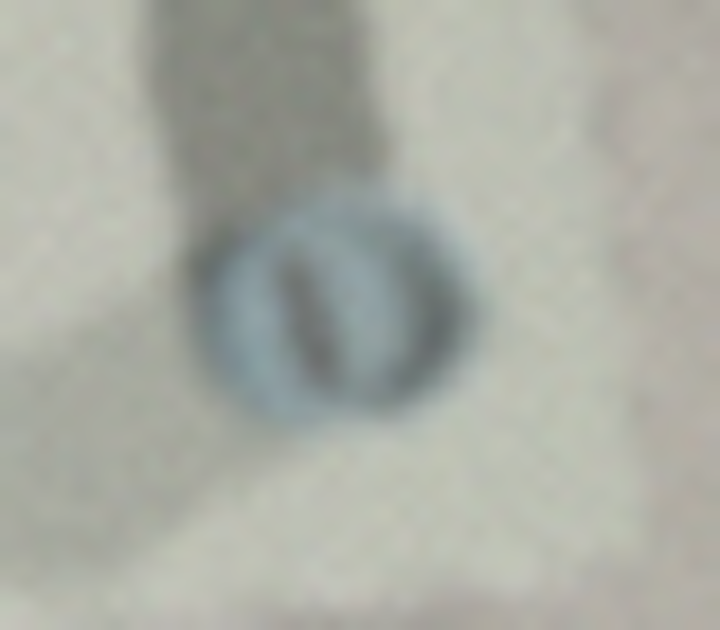

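View pics/sb.png

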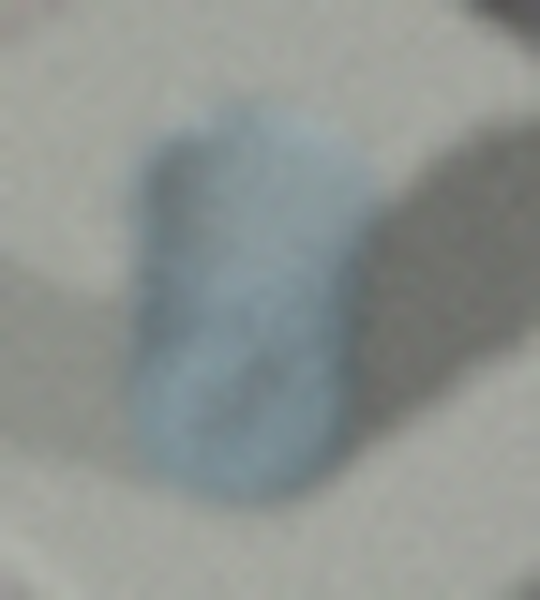

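The beaker outline spans x 190–483 and y 187–428 in the tb crop, and x 133–380 and y 95–510 in the sb crop. I'll fit a cylinder to these extents.

```bash
python3 - <<'E'
from h import *
from scipy.optimize import least_squares
c=pickle.load(open("top0.pkl","rb")); s=pickle.load(open("side0.pkl","rb"))
a=np.linspace(0,2*np.pi,120)
def ext(k,x,y):
    P=np.vstack([np.c_[x+.021*np.cos(a),y+.021*np.sin(a),np.full(120,z)] for z in (.1,.16)])
    q=P@np.array(k["R"]).T+np.array(k["t"]); u=k["cx"]+k["fx"]*q[:,0]/q[:,2]; v=k["cy"]+k["fy"]*q[:,1]/q[:,2]
    return np.array([u.min(),u.max(),v.min(),v.max()])
T=lambda p,u0,v0,sc:np.array([u0+(p[0]+.5)/sc-.5,u0+(p[1]+.5)/sc-.5,v0+(p[2]+.5)/sc-.5,v0+(p[3]+.5)/sc-.5])
mt=T((190,483,187,428),325,215,18); ms=T((133,380,95,510),262,222,15)
for nm,f in (("top",lambda p:ext(c,*p)-mt),("side",lambda p:ext(s,*p)-ms),("both",lambda p:np.r_[ext(c,*p)-mt,ext(s,*p)-ms])):
    r=least_squares(f,[.37,-.28]); print(nm,r.x.round(4),r.fun.round(2))
E
```

```text
top [ 0.3819 -0.2768] [-0.12  0.12 -0.21  0.22]
side [ 0.3862 -0.2737] [-0.02  0.02  0.27 -0.26]
both [ 0.384  -0.2756] [-0.48 -0.26 -0.86 -0.41 -0.28 -0.22  1.02  0.54]
```

The plate is at about (0.413, 0.202) with yaw 0.475. The edge is at x ≈ 0.6275 and the beaker at about (0.384, −0.276). I'll move over the plate and log joints on the way to identify the arm's kinematics, which I need to plan the horizontal grasp.

>>> {"method": "step_arm", "body": {"plan": [{"linear":[-33,-27.5,0],"rotation":[0,0,0],"fingers":0},{"linear":[-33,-27.5,0],"rotation":[0,0,0],"fingers":0},{"linear":[-33,-27.5,0],"rotation":[0,0,0],"fingers":0},{"linear":[-33,-27.5,0],"rotation":[0,0,0],"fingers":0},{"linear":[-33,-27.5,0],"rotation":[0,0,0],"fingers":0}]}}

```text
clock: 0.78
tool_pos: [0.281, 0.3728, 0.2531]
ee_rot: [0.442, 3.11, -0.0]
contact_force: [0.3, 0.5, -0.2]
gripper_width: 0.0855
```

```bash
cat > log.py <<'E'
from cell import get_state
import json,numpy as np
s=get_state(); r={k:np.array(s[k]).tolist() for k in s}
open("log.jsonl","a").write(json.dumps(r)+"\n")
print({k:np.round(s[k],4).tolist() for k in ("clock","joint_pos","tool_pos","ee_rot","contact_force","gripper_width")})
E
python3 log.py
```

```text
{'clock': 0.775, 'joint_pos': [0.7757, 0.1121, 1.7195, -0.0001, 1.3102, -0.5126], 'tool_pos': [0.281, 0.3728, 0.2531], 'ee_rot': [0.4423, 3.1103, -0.0002], 'contact_force': [0.2557, 0.5207, -0.1609], 'gripper_width': 0.0855}
```

>>> {"method": "step_arm", "body": {"plan": [{"linear":[-33,-27.5,0],"rotation":[0,0,-0.15],"fingers":150},{"linear":[0,0,0],"rotation":[0.15,0,-0.15],"fingers":150},{"linear":[0,0,0],"rotation":[0.15,0.15,-0.15],"fingers":150},{"linear":[0,0,0],"rotation":[0.1,0.15,0],"fingers":150}]}}

```text
clock: 1.27
tool_pos: [0.3042, 0.3386, 0.2543]
ee_rot: [0.13, -2.825, 0.501]
contact_force: [0.3, -0.0, -0.2]
gripper_width: 0.0353
```

```bash
python3 log.py
```

```text
{'clock': 1.275, 'joint_pos': [0.7515, 0.3334, 1.5008, -0.0881, 1.7407, -0.9071], 'tool_pos': [0.3042, 0.3386, 0.2543], 'ee_rot': [0.1301, -2.8245, 0.5014], 'contact_force': [0.27, -0.0395, -0.2472], 'gripper_width': 0.0353}
```

>>> {"method": "step_arm", "body": {"plan": [{"linear":[-40,-20,0],"rotation":[-0.1,-0.15,0],"fingers":150},{"linear":[-40,-20,0],"rotation":[-0.15,-0.15,0],"fingers":150},{"linear":[0,0,0],"rotation":[-0.15,0,0],"fingers":150},{"linear":[0,0,0],"rotation":[-0.15,0.15,0],"fingers":150},{"linear":[0,0,0],"rotation":[0,0.15,0],"fingers":150}]}}

```text
clock: 1.9
tool_pos: [0.3871, 0.3036, 0.249]
ee_rot: [0.173, -2.828, -0.241]
contact_force: [0.3, 0.6, 0.5]
gripper_width: 0.0351
```

```bash
python3 log.py
```

```text
{'clock': 1.9, 'joint_pos': [0.3505, 0.2565, 1.5939, 0.2444, 1.5354, -1.3813], 'tool_pos': [0.3871, 0.3036, 0.249], 'ee_rot': [0.173, -2.8277, -0.2408], 'contact_force': [0.3213, 0.6071, 0.5213], 'gripper_width': 0.0351}
```

```bash
cat > kin.py <<'E'
import numpy as np, json
from scipy.spatial.transform import Rotation as Ro
from scipy.optimize import least_squares
def Rz(a):return Ro.from_euler('z',a)
def Ry(a):return Ro.from_euler('y',a)
S=[1,1]; OFF=[0.0]
def fk(q,p):
    h,a1,b,a2,a3,d4,b5,d6=p
    R=Rz(q[0]); x=R.apply([a1,b,h])
    R=R*Ry(q[1]); x=x+R.apply([0,0,a2])
    R=R*Ry(q[2]); x=x+R.apply([a3,0,d4])
    R=R*Rz(S[0]*q[3])*Ry(q[4]); x=x+R.apply([0,b5,0])
    R=R*Rz(S[1]*q[5]+OFF[0]); x=x+R.apply([0,0,d6])
    return x,R
def data():
    D=[json.loads(l) for l in open("log.jsonl")]
    L=[(d["joint_pos"],d["tool_pos"],d["ee_rot"]) for d in D]
    L.append(([1.16701150,.276572443,1.50613489,0,1.3607,-.1209784],[.16024915,.55170668,.25245184],[-.44268842,-3.10975695,.00274694739]))
    return L
E
python3 - <<'E'
import kin; from kin import *
L=data()
for s in ((1,1),(1,-1),(-1,1),(-1,-1)):
    for o in (0,np.pi,np.pi/2,-np.pi/2):
        kin.S=list(s); kin.OFF=[o]
        e=max((fk(q,np.zeros(8))[1].inv()*Ro.from_rotvec(r)).magnitude() for q,_,r in L)
        if e<.2:
            print(s,o,e)
            f=lambda p:np.concatenate([fk(q,p)[0]-t for q,t,_ in L]+[1e-3*(p-[.3,0,0,.4,0,.4,0,.25])])
            r=least_squares(f,[.3,0,.0,.4,0,.4,0,.25]); print(r.x.round(4),abs(r.fun[:-8]).max())
E
```

```text
(1, 1) 1.5707963267948966 1.3247728023873493e-05
[0.137  0.     0.0694 0.6297 0.0605 0.4211 0.     0.3425] 3.2164057349737263e-06
```

```bash
cat >> kin.py <<'E'
OFF[0]=np.pi/2
P=np.array([0.137,0,0.0694,0.6297,0.0605,0.4211,0,0.3425])
def refit():
    global P
    L=data(); f=lambda p:np.concatenate([fk(q,p)[0]-t for q,t,_ in L]+[1e-4*(p-P)])
    P=least_squares(f,P).x
refit()
LO=np.array([-2.89,-.75,.22,-1.18,.11,-2.7]);HI=np.array([2.89,2.08,2.7,4.32,2.71,2.7])
def ik(pos,R,q0=None,n=25,seed=0):
    rng=np.random.default_rng(seed); sols=[]
    st=[q0] if q0 is not None else [rng.uniform(LO,HI) for _ in range(n)]
    for s in st:
        def f(q):
            x,r=fk(q,P); return np.r_[(x-pos)*5,(r.inv()*R).as_rotvec()]
        r=least_squares(f,np.clip(s,LO+1e-3,HI-1e-3),bounds=(LO,HI))
        if np.abs(r.fun).max()<1e-4 and not any(np.abs(r.x-z).max()<.05 for z in sols): sols.append(r.x)
    return sols
def pose(zdir,up=1):
    z=np.array(zdir)/np.linalg.norm(zdir); y=np.array([0,0,up]); y=y-z*(y@z); y/=np.linalg.norm(y)
    return Ro.from_matrix(np.c_[np.cross(y,z),y,z])
E
python3 - <<'E'
from kin import *
print(P.round(5))
for y in (0.0,0.2):
  for deg in (-70,-45,-20,0,20,45,60,70):
    a=np.radians(deg); z=[-np.cos(a),-np.sin(a),0]
    for up in (1,-1):
        for s in ik(np.array([.652,y,0.002])-.003*np.array(z),pose(z,up),n=12): print(y,deg,up,s.round(2),"margin",np.minimum(s-LO,HI-s).min().round(2))
E
```

```text
[0.13681 0.      0.0694  0.6297  0.06041 0.4211  0.      0.3425 ]
0.0 -70 1 [-0.48  1.22  1.17  0.89  2.1  -2.58] margin 0.12
0.0 -70 -1 [-0.48  1.22  1.17  0.89  2.1   0.56] margin 0.61
0.0 -45 1 [-0.34  1.33  0.84  0.7   2.42 -2.57] margin 0.13
0.0 -45 -1 [-0.34  1.33  0.84  0.7   2.42  0.57] margin 0.29
0.0 -20 -1 [-0.19  1.42  0.57  0.37  2.69  0.33] margin 0.02
0.0 20 1 [ 0.05  1.42  0.57 -0.64  2.63  2.56] margin 0.08
0.0 20 -1 [ 0.05  1.42  0.57 -0.64  2.63 -0.58] margin 0.08
0.0 45 1 [ 0.19  1.33  0.84 -0.88  2.33  2.45] margin 0.25
0.0 45 -1 [ 0.19  1.33  0.84 -0.88  2.33 -0.69] margin 0.3
0.0 60 1 [ 0.27  1.26  1.03 -0.98  2.13  2.47] margin 0.2
0.0 60 -1 [ 0.27  1.26  1.03 -0.98  2.13 -0.67] margin 0.2
0.0 70 1 [ 0.32  1.22  1.17 -1.05  2.    2.51] margin 0.13
0.0 70 -1 [ 0.32  1.22  1.17 -1.05  2.   -0.63] margin 0.13
0.2 -70 1 [-0.25  1.18  1.35  1.06  1.91 -2.61] margin 0.09
0.2 -70 -1 [-0.25  1.18  1.35  1.06  1.91  0.53] margin 0.8
0.2 -45 1 [-0.13  1.29  0.96  0.89  2.23 -2.49] margin 0.21
0.2 -45 -1 [-0.13  1.29  0.96  0.89  2.23  0.65] margin 0.48
0.2 -20 1 [ 0.01  1.41  0.6   0.73  2.58 -2.49] margin 0.13
0.2 -20 -1 [0.01 1.41 0.6  0.73 2.58 0.65] margin 0.13
0.2 45 1 [ 0.39  1.46  0.48 -0.87  2.61  2.35] margin 0.1
0.2 45 -1 [ 0.39  1.46  0.48 -0.87  2.61 -0.79] margin 0.1
0.2 60 1 [ 0.47  1.38  0.68 -0.94  2.4   2.35] margin 0.24
0.2 60 -1 [ 0.47  1.38  0.68 -0.94  2.4  -0.79] margin 0.24
0.2 70 1 [ 0.52  1.33  0.82 -0.99  2.26  2.37] margin 0.19
0.2 70 -1 [ 0.52  1.33  0.82 -0.99  2.26 -0.77] margin 0.19
```

```bash
python3 - <<'E'
from kin import *
import pickle
c=pickle.load(open("wrist0.pkl","rb")); R=np.array(c["R"]);t=np.array(c["t"])
T=Ro.from_rotvec([-.44268842,-3.10975695,.00274694739]); p=-R.T@t
print("cam in tool",T.inv().apply(p-[.16024915,.55170668,.25245184]),"axis",T.inv().apply(R[2]))
for y in (.06,.09,.12):
  for deg in (35,45,55):
    a=np.radians(deg); z=np.array([-np.cos(a),-np.sin(a),0])
    for up in (1,-1):
        for s in ik(np.array([.652,y,0.001])-.003*z,pose(z,up),n=12): print("pick",y,deg,up,s.round(2),"margin",np.minimum(s-LO,HI-s).min().round(2))
for deg in range(0,360,30):
    a=np.radians(deg); z=np.array([-np.cos(a),-np.sin(a),0])
    for up in (1,-1):
        for s in ik(np.array([.384,-.276,0.161])-.05*z,pose(z,up),n=12): print("place",deg,up,s.round(2),"margin",np.minimum(s-LO,HI-s).min().round(2))
E
```

```text
cam in tool [ 0.07762874 -0.00156423 -0.12061865] axis [-2.98777182e-01  7.58633776e-04  9.54322597e-01]
pick 0.06 35 1 [ 0.2   1.4   0.65 -0.77  2.52  2.48] margin 0.19
pick 0.06 35 -1 [ 0.2   1.4   0.65 -0.77  2.52 -0.67] margin 0.19
pick 0.06 45 1 [ 0.25  1.36  0.76 -0.85  2.4   2.45] margin 0.25
pick 0.06 45 -1 [ 0.25  1.36  0.76 -0.85  2.4  -0.7 ] margin 0.31
pick 0.06 55 1 [ 0.31  1.31  0.89 -0.91  2.27  2.45] margin 0.25
pick 0.06 55 -1 [ 0.31  1.31  0.89 -0.91  2.27 -0.7 ] margin 0.27
pick 0.09 35 1 [ 0.23  1.41  0.6  -0.75  2.56  2.48] margin 0.15
pick 0.09 35 -1 [ 0.23  1.41  0.6  -0.75  2.56 -0.67] margin 0.15
pick 0.09 45 1 [ 0.28  1.37  0.71 -0.84  2.44  2.44] margin 0.26
pick 0.09 45 -1 [ 0.28  1.37  0.71 -0.84  2.44 -0.7 ] margin 0.27
pick 0.09 55 1 [ 0.34  1.33  0.84 -0.91  2.31  2.43] margin 0.27
pick 0.09 55 -1 [ 0.34  1.33  0.84 -0.91  2.31 -0.71] margin 0.27
pick 0.12 35 1 [ 0.26  1.43  0.55 -0.74  2.61  2.47] margin 0.1
pick 0.12 35 -1 [ 0.26  1.43  0.55 -0.74  2.61 -0.67] margin 0.1
pick 0.12 45 1 [ 0.31  1.39  0.66 -0.83  2.48  2.43] margin 0.23
pick 0.12 45 -1
[... 165 characters left out ...]
.72] margin 0.28
place 0 1 [-0.43  1.01  1.25 -0.62  2.36  2.67] margin 0.03
place 0 -1 [-0.43  1.01  1.25 -0.62  2.36 -0.47] margin 0.35
place 30 1 [-0.21  0.91  1.52 -0.86  2.07  2.63] margin 0.07
place 30 -1 [-0.21  0.91  1.52 -0.86  2.07 -0.51] margin 0.32
place 60 -1 [-0.01  0.81  1.89 -1.1   1.78 -0.38] margin 0.08
place 180 -1 [-1.86  0.93  2.66  1.31  1.45 -0.43] margin 0.04
place 210 -1 [-1.62  0.78  2.16  1.    1.68  0.17] margin 0.54
place 240 -1 [-1.38  0.85  1.75  0.79  1.97  0.38] margin 0.74
place 270 -1 [-1.14  0.95  1.4   0.58  2.27  0.4 ] margin 0.44
place 300 -1 [-0.9   1.03  1.17  0.25  2.49  0.2 ] margin 0.22
place 330 -1 [-0.66  1.05  1.11 -0.24  2.53 -0.19] margin 0.18
```

```bash
cat > to.py <<'E'
from kin import *
from cell import get_state
def to(pos,R):
    s=get_state(); C=Ro.from_rotvec(s["ee_rot"]); rv=(C.inv()*R).as_rotvec()
    d=np.array(pos)-s["tool_pos"]
    print("rot(tool) ",rv.round(4),"lin in current tool mm",C.inv().apply(d*1e3).round(1),"lin in target tool mm",R.inv().apply(d*1e3).round(1))
E
python3 - <<'E'
from to import *
R=Ro.from_matrix(np.c_[[-.889,-.457,0],[-.457,.889,0],[0,0,-1]])
to([.4005,.196,.06],R)
E
```

```text
rot(tool)  [ 0.2351 -0.2521 -0.3492] lin in current tool mm [ -50.7 -141.1  158.2] lin in target tool mm [  37.3 -101.8  189. ]
```

>>> {"method": "step_arm", "body": {"plan": [{"linear":[0,0,0],"rotation":[0.0784,-0.084,-0.1164],"fingers":150},{"linear":[0,0,0],"rotation":[0.0784,-0.084,-0.1164],"fingers":150},{"linear":[0,0,0],"rotation":[0.0784,-0.084,-0.1164],"fingers":150},{"linear":[7.5,-20.4,37.8],"rotation":[0,0,0],"fingers":150},{"linear":[7.5,-20.4,37.8],"rotation":[0,0,0],"fingers":150},{"linear":[7.5,-20.4,37.8],"rotation":[0,0,0],"fingers":150},{"linear":[7.5,-20.4,37.8],"rotation":[0,0,0],"fingers":150},{"linear":[7.5,-20.4,37.8],"rotation":[0,0,0],"fingers":150},{"linear":[0,0,0],"rotation":[0,0,0],"fingers":150}]}}

```text
clock: 3.02
tool_pos: [0.3992, 0.1957, 0.057]
ee_rot: [0.739, -3.049, 0.004]
contact_force: [-0.3, 0.1, 0.6]
gripper_width: 0.035
```

```bash
python3 log.py; python3 - <<'E'
from to import *
from cell import camera
import cv2
c=camera("wrist"); cv2.imwrite("pics/w1.png",c["image"])
R=Ro.from_matrix(np.c_[[-.889,-.457,0],[-.457,.889,0],[0,0,-1]])
to([.4005,.196,.03],R)
E
```

```text
{'clock': 3.025, 'joint_pos': [0.3009, 0.2972, 2.0549, -0.0032, 0.7942, -1.7432], 'tool_pos': [0.3992, 0.1957, 0.057], 'ee_rot': [0.7389, -3.0489, 0.004], 'contact_force': [-0.3234, 0.1411, 0.6243], 'gripper_width': 0.035}
rot(tool)  [-0.0019 -0.0006  0.0014] lin in current tool mm [ 0.8 -0.6 28.5] lin in target tool mm [ 0.8 -0.6 28.5]
```

View pics/w1.png

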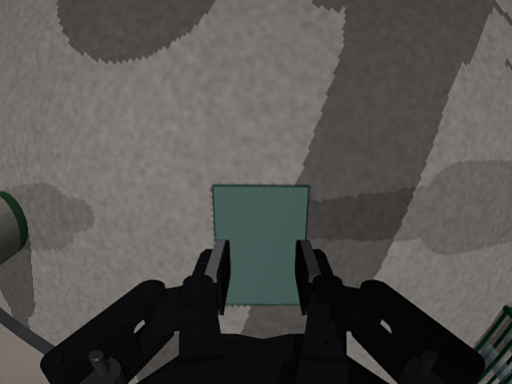

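The plate sits squarely under the jaws: its edges are at columns 212–309 and the fingers at 228 and 297, with the rear end at row 185. Next I'll descend.

>>> {"method": "step_arm", "body": {"plan": [{"linear":[0,0,7],"rotation":[0,0,0],"fingers":150},{"linear":[0,0,7],"rotation":[0,0,0],"fingers":150},{"linear":[0,0,7],"rotation":[0,0,0],"fingers":150},{"linear":[0,0,5],"rotation":[0,0,0],"fingers":150},{"linear":[0,0,1.5],"rotation":[0,0,0],"fingers":150},{"linear":[0,0,1.5],"rotation":[0,0,0],"fingers":150}]}}

```text
clock: 3.82
tool_pos: [0.4018, 0.1974, 0.0301]
ee_rot: [-0.743, 3.05, -0.003]
contact_force: [0.2, 0.0, 1.1]
gripper_width: 0.0354
```

>>> {"method": "step_arm", "body": {"plan": [{"linear":[0,0,1.3],"rotation":[0,0,0],"fingers":150},{"linear":[0,0,1.3],"rotation":[0,0,0],"fingers":150},{"linear":[0,0,1.3],"rotation":[0,0,0],"fingers":150}]}}

```text
clock: 4.2
tool_pos: [0.4018, 0.1974, 0.0263]
ee_rot: [-0.743, 3.05, -0.003]
contact_force: [-0.2, -0.6, 0.2]
gripper_width: 0.0351
```

>>> {"method": "step_arm", "body": {"plan": [{"linear":[0,0,1],"rotation":[0,0,0],"fingers":150},{"linear":[0,0,1],"rotation":[0,0,0],"fingers":150}]}}

```text
clock: 4.45
tool_pos: [0.4017, 0.1974, 0.0242]
ee_rot: [-0.743, 3.05, -0.003]
contact_force: [0.2, 0.7, 0.5]
gripper_width: 0.035
```

>>> {"method": "step_arm", "body": {"plan": [{"linear":[0,0,1],"rotation":[0,0,0],"fingers":150}]}}

```text
clock: 4.58
tool_pos: [0.4017, 0.1974, 0.0232]
ee_rot: [-0.743, 3.05, -0.003]
contact_force: [-0.3, -0.6, -0.2]
gripper_width: 0.0353
```

>>> {"method": "step_arm", "body": {"plan": [{"linear":[0,0,0.8],"rotation":[0,0,0],"fingers":150}]}}

```text
clock: 4.7
tool_pos: [0.4018, 0.1974, 0.023]
ee_rot: [-0.743, 3.05, -0.003]
contact_force: [-1.8, -0.8, 13.6]
gripper_width: 0.0355
```

>>> {"method": "step_arm", "body": {"plan": [{"linear":[0,0,0.8],"rotation":[0,0,0],"fingers":150}]}}

```text
clock: 4.82
tool_pos: [0.4018, 0.1974, 0.023]
ee_rot: [-0.743, 3.049, -0.003]
contact_force: [-3.6, -2.4, 22.2]
gripper_width: 0.0353
```

>>> {"method": "step_arm", "body": {"plan": [{"linear":[0,0,0.6],"rotation":[0,0,0],"fingers":150}]}}

```text
clock: 4.95
tool_pos: [0.4017, 0.1974, 0.0229]
ee_rot: [-0.743, 3.049, -0.003]
contact_force: [-4.2, -2.1, 26.7]
gripper_width: 0.0353
```

>>> {"method": "step_arm", "body": {"plan": [{"linear":[0,0,0.6],"rotation":[0,0,0],"fingers":150}]}}

```text
clock: 5.08
tool_pos: [0.4018, 0.1974, 0.0229]
ee_rot: [-0.743, 3.049, -0.003]
contact_force: [-6.3, -2.2, 33.6]
gripper_width: 0.0357
```

>>> {"method": "step_arm", "body": {"plan": [{"linear":[0,0,-1.2],"rotation":[0,0,0],"fingers":150},{"linear":[0,0,-1.1],"rotation":[0,0,0],"fingers":150},{"linear":[0,0,0],"rotation":[0,0,0],"fingers":150}]}}

```text
clock: 5.45
tool_pos: [0.4019, 0.1975, 0.0231]
ee_rot: [-0.743, 3.049, -0.003]
contact_force: [-0.9, -1.6, 6.1]
gripper_width: 0.0351
```

>>> {"method": "step_arm", "body": {"plan": [{"linear":[-2,-2.8,0.2],"rotation":[0,0,0],"fingers":150},{"linear":[-5,-7,0],"rotation":[0,0,0],"fingers":150},{"linear":[-5,-7,0],"rotation":[0,0,0],"fingers":150},{"linear":[-5,-7,0],"rotation":[0,0,0],"fingers":150},{"linear":[-5,-7,0],"rotation":[0,0,0],"fingers":150},{"linear":[-2,-2.8,0],"rotation":[0,0,0],"fingers":150}]}}

```text
clock: 6.2
tool_pos: [0.4382, 0.1788, 0.0231]
ee_rot: [-0.741, 3.051, -0.002]
contact_force: [-2.4, 0.6, 10.6]
gripper_width: 0.035
```

```bash
python3 log.py; python3 - <<'E'
from to import *
from cell import camera
import cv2
c=camera("wrist"); cv2.imwrite("pics/w2.png",c["image"])
E
```

```text
{'clock': 6.2, 'joint_pos': [0.241, 0.3813, 2.0373, -0.0015, 0.7213, -1.8054], 'tool_pos': [0.4382, 0.1788, 0.0231], 'ee_rot': [-0.7413, 3.0511, -0.0015], 'contact_force': [-2.3527, 0.583, 10.5725], 'gripper_width': 0.035}
```

View pics/w2.png

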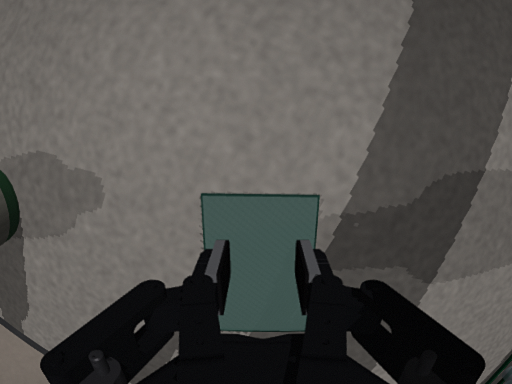

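>>> {"method": "step_arm", "body": {"plan": [{"linear":[-3,-4.2,0],"rotation":[0,0,0],"fingers":150},{"linear":[-6,-8.4,0],"rotation":[0,0,0],"fingers":150},{"linear":[-6,-8.4,0],"rotation":[0,0,0],"fingers":150},{"linear":[-6,-8.4,0],"rotation":[0,0,0],"fingers":150},{"linear":[-6,-8.4,0],"rotation":[0,0,0],"fingers":150},{"linear":[-6,-8.4,0],"rotation":[0,0,0],"fingers":150},{"linear":[-3,-4.2,0],"rotation":[0,0,0],"fingers":150}]}}

```text
clock: 7.12
tool_pos: [0.4936, 0.1505, 0.0231]
ee_rot: [-0.742, 3.051, -0.002]
contact_force: [-3.1, 2.3, 6.1]
gripper_width: 0.0351
```

>>> {"method": "step_arm", "body": {"plan": [{"linear":[-3,-4.2,0],"rotation":[0,0,0],"fingers":150},{"linear":[-6,-8.4,0],"rotation":[0,0,0],"fingers":150},{"linear":[-6,-8.4,0],"rotation":[0,0,0],"fingers":150},{"linear":[-6,-8.4,0],"rotation":[0,0,0],"fingers":150},{"linear":[-6,-8.4,0],"rotation":[0,0,0],"fingers":150},{"linear":[-6,-8.4,0],"rotation":[0,0,0],"fingers":150},{"linear":[-6,-8.4,0],"rotation":[0,0,0],"fingers":150},{"linear":[-2,-2.8,0],"rotation":[0,0,0],"fingers":150}]}}

```text
clock: 8.12
tool_pos: [0.5571, 0.1181, 0.0231]
ee_rot: [-0.742, 3.05, -0.003]
contact_force: [-1.7, 1.5, 4.9]
gripper_width: 0.0353
```

```bash
python3 log.py; python3 - <<'E'
from h import *
from cell import camera
import pickle
for n in ("top","side","wrist"):
    c=camera(n); cv2.imwrite(f"pics/{n}3.png",c["image"]); pickle.dump(c,open(f"{n}3.pkl","wb"))
    if n=="top": crop(c,195,150,265,215,10,"pics/top3c.png")
    if n=="side": crop(c,195,155,265,215,10,"pics/side3c.png")
E
```

```text
{'clock': 8.125, 'joint_pos': [0.0875, 0.485, 1.8247, -0.0019, 0.8287, -1.9592], 'tool_pos': [0.5571, 0.1181, 0.0231], 'ee_rot': [-0.7419, 3.0497, -0.003], 'contact_force': [-1.7035, 1.4634, 4.9418], 'gripper_width': 0.0353}
```

View pics/top3c.png

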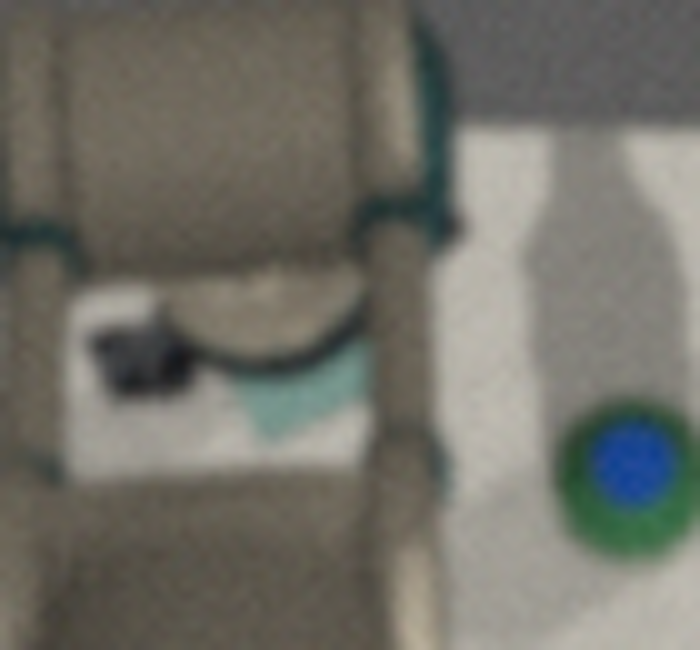

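View pics/side3c.png

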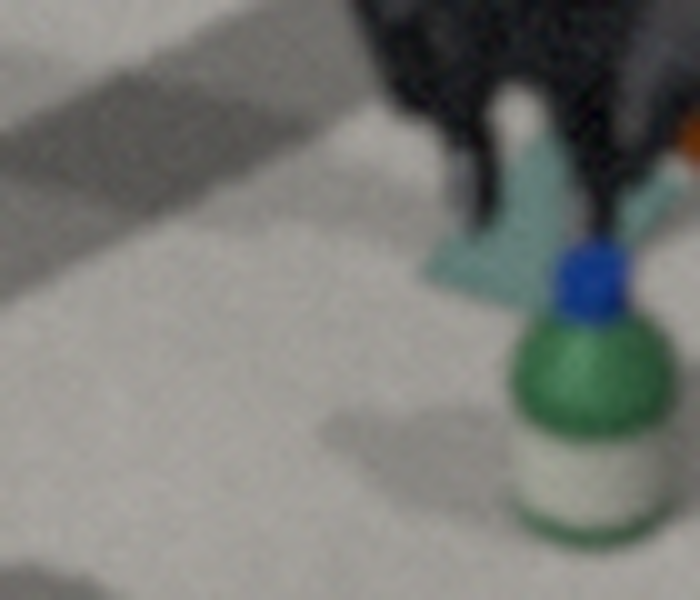

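View pics/wrist3.png

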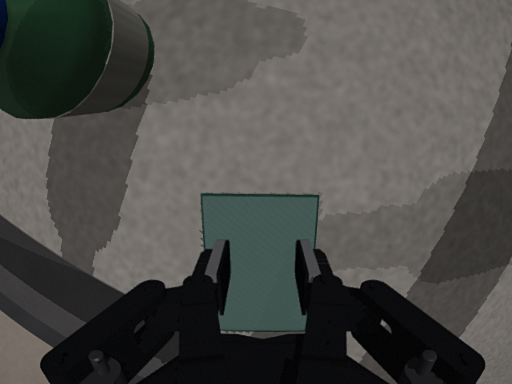

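The wrist view matches the previous one: the rear edge is at row 194, columns 202–319. So there was no slip. Now I'll locate the plate relative to the TCP.

```bash
cat >> h.py <<'E'
def wpix(c,u,v,z):
    x,y=u-c["cx"],v-c["cy"]; r=np.hypot(x,y); th=r/c["fx"]
    d=np.array([x/r*np.sin(th),y/r*np.sin(th),np.cos(th)]); R=np.array(c["R"]);t=np.array(c["t"])
    o=-R.T@t; q=R.T@d; return o+q*(z-o[2])/q[2]
E
python3 - <<'E'
from h import *
c=pickle.load(open("wrist3.pkl","rb"))
p=np.array([wpix(c,u,v,.002)[:2] for u,v in ((201.5,194),(319,195),(260,194.5),(262,331))])
print(p.round(4)); e=p[1]-p[0]; print("width",np.linalg.norm(e),"yaw",np.arctan2(e[1],e[0])-np.pi/2,"len",p[2]-p[3],np.linalg.norm(p[2]-p[3]))
print("centre",(p[2]+p[3])/2)
n=np.array([e[1],-e[0]])/np.linalg.norm(e); print("centre from rear",(p[0]+p[1])/2+.045*n)
# bottle base, edge
E
python3 - <<'E'
import sys; sys.path.insert(0,'.')
from h import *
c=pickle.load(open("wrist3.pkl","rb"))
crop(c,0,200,130,384,4,"pics/w3edge.png")
E
```

```text
[[0.5394 0.0739]
 [0.5127 0.1267]
 [0.5261 0.1002]
 [0.6055 0.1423]]
width 0.059211953734839916 yaw 0.46819766697543885 len [-0.07944046 -0.04208318] 0.08989873099798723
centre [0.56579974 0.12125015]
centre from rear [0.56617428 0.12058112]
```

View pics/w3edge.png

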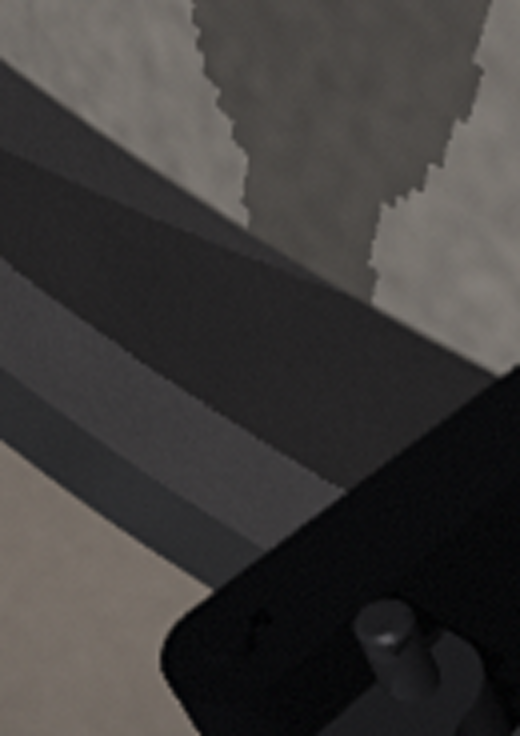

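```bash
python3 - <<'E'
from h import *
c=pickle.load(open("wrist3.pkl","rb"))
for u,v in ((0,60),(245,222),(370,300),(500,374)): print(wpix(c,(u+.5)/4-.5,200+(v+.5)/4-.5,0).round(4))
s=pickle.load(open("side3.pkl","rb"))
im=s["image"].sum(2).astype(int); print(s["range_z"].shape)
# edge in side view: rows where depth jumps
for v in (110,130,150,200,220,260,300):
    r=s["range_z"][v]; 
    P=[pix2w(s,u,v,0)[0] for u in range(512)]
    j=[u for u in range(1,512) if abs(r[u]-r[u-1])>.08 and .57<P[u]<.70]; print(v,j,[P[u].round(4) for u in j][:4])
E
```

```text
[ 0.6255 -0.0596  0.    ]
[0.624  0.0023 0.    ]
[0.6245 0.0284 0.    ]
[0.6251 0.0533 0.    ]
(384, 512)
110 [194] [np.float64(0.6352)]
130 [217, 237] [np.float64(0.6339), np.float64(0.6992)]
150 [232, 259] [np.float64(0.6082), np.float64(0.6914)]
200 [298, 302, 312] [np.float64(0.6319), np.float64(0.6427), np.float64(0.6699)]
220 [305, 322] [np.float64(0.5896), np.float64(0.6336)]
260 [368] [np.float64(0.632)]
300 [415] [np.float64(0.6327)]
```

>>> {"method": "step_arm", "body": {"plan": [{"linear":[-3,-3.8,0.2],"rotation":[0,0,0],"fingers":150},{"linear":[-6,-7.6,0],"rotation":[0,0,0],"fingers":150},{"linear":[-6,-7.6,0],"rotation":[0,0,0],"fingers":150},{"linear":[-6,-7.6,0],"rotation":[0,0,0],"fingers":150},{"linear":[-6,-7.6,0],"rotation":[0,0,0],"fingers":150},{"linear":[-3.2,-4,0],"rotation":[0,0,0],"fingers":150},{"linear":[-1.5,-1.8,0],"rotation":[0,0,0],"fingers":150},{"linear":[0,0,0],"rotation":[0,0,0],"fingers":150}]}}

```text
clock: 9.28
tool_pos: [0.6035, 0.097, 0.0232]
ee_rot: [-0.742, 3.049, -0.004]
contact_force: [-0.2, 0.4, 4.4]
gripper_width: 0.0352
```

```bash
python3 log.py; python3 - <<'E'
from h import *
from cell import camera
c=camera("wrist"); cv2.imwrite(f"pics/wrist4.png",c["image"]); pickle.dump(c,open(f"wrist4.pkl","wb"))
E
```

```text
{'clock': 9.275, 'joint_pos': [0.0466, 0.5314, 1.7272, -0.0022, 0.8794, -2.0005], 'tool_pos': [0.6035, 0.097, 0.0232], 'ee_rot': [-0.7424, 3.0493, -0.0037], 'contact_force': [-0.1566, 0.4132, 4.4236], 'gripper_width': 0.0352}
```

View pics/wrist4.png

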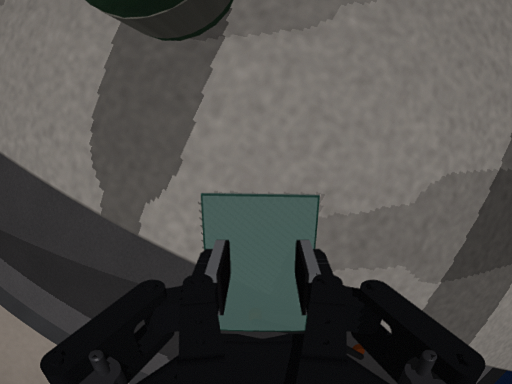

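The plate still sits at the same pixels (rear edge row 194). The bench edge runs from about (0,153) through (100,213) to (190,260).

```bash
python3 - <<'E'
from h import *
c=pickle.load(open("wrist4.pkl","rb"))
for u,v in ((0,153),(100,213),(190,260),(201.5,194),(319,195)): print(wpix(c,u,v,0).round(4))
crop(c,150,220,210,290,8,"pics/w4e.png")
p=np.array([wpix(c,u,v,.002)[:2] for u,v in ((201.5,194),(319,195))]); e=p[1]-p[0]; n=np.array([e[1],-e[0]])/np.linalg.norm(e); print(p.mean(0)+.045*n,np.arctan2(n[1],n[0]))
E
```

```text
[ 0.626  -0.0874  0.    ]
[0.6249 0.0027 0.    ]
[0.6252 0.062  0.    ]
[0.5864 0.0528 0.    ]
[0.5593 0.1064 0.    ]
[0.61242968 0.09962315] 0.468188021418185
```

View pics/w4e.png

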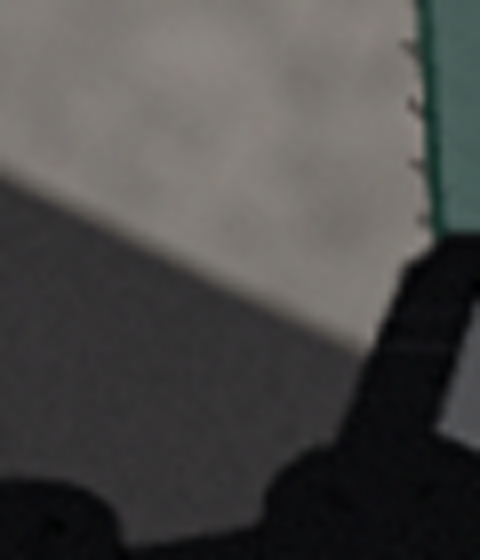

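```bash
python3 - <<'E'
from to import *
a=np.radians(40); z=np.array([-np.cos(a),-np.sin(a),0]); R=pose(z,-1)
s=get_state(); C=Ro.from_rotvec(s["ee_rot"]); rv=(C.inv()*R).as_rotvec(); print("rotvec",rv.round(4),np.linalg.norm(rv))
g=np.array([.6558,.1277,.001]); st=g-.055*z
q=np.array(s["joint_pos"]); p0=np.array(s["tool_pos"])+[0,0,.2]
N=14
path=[(p0,C)]
mid=np.array([.62,.16,.28])
for i in range(1,N+1):
    f=i/N; path.append((p0+(mid-p0)*f,C*Ro.from_rotvec(rv*f)))
for zz in np.linspace(.28,.001,6): 
    path.append((np.array([mid[0]+(st[0]-mid[0])*(.28-zz)/.28,mid[1]+(st[1]-mid[1])*(.28-zz)/.28,zz]),R))
path.append((g,R))
for p,r in path:
    q2=ik(p,r,q)
    if not q2: print("fail",p); continue
    print(p.round(3),q2[0].round(2),"dq",np.abs(q2[0]-q).max().round(2)); q=q2[0]
E
```

```text
rotvec [1.3046 1.0486 1.0418] 1.9714968064042433
[0.603 0.097 0.223] [ 0.05  0.35  1.48 -0.    1.31 -2.  ] dq 0.44
[0.605 0.102 0.227] [ 0.12  0.37  1.43 -0.12  1.38 -1.83] dq 0.17
[0.606 0.106 0.231] [ 0.18  0.41  1.38 -0.22  1.46 -1.68] dq 0.15
[0.607 0.111 0.235] [ 0.24  0.46  1.32 -0.31  1.55 -1.55] dq 0.13
[0.608 0.115 0.239] [ 0.28  0.51  1.26 -0.38  1.66 -1.44] dq 0.11
[0.609 0.12  0.243] [ 0.32  0.57  1.2  -0.45  1.77 -1.35] dq 0.11
[0.611 0.124 0.248] [ 0.35  0.63  1.13 -0.51  1.88 -1.27] dq 0.11
[0.612 0.129 0.252] [ 0.37  0.69  1.07 -0.57  1.99 -1.2 ] dq 0.11
[0.613 0.133 0.256] [ 0.38  0.76  1.   -0.63  2.11 -1.14] dq 0.11
[0.614 0.138 0.26 ] [ 0.38  0.82  0.94 -0.68  2.22 -1.1 ] dq 0.11
[0.615 0.142 0.264] [ 0.38  0.88  0.87 -0.75  2.33 -1.06] dq 0.11
[0.616 0.147 0.268] [ 0.38  0.94  0.82 -0.81  2.43 -1.04] dq 0.11
[0.618 0.151 0.272] [ 0.37  1.    0.77 -0.89  2.54 -1.02] dq 0.1
[0.619 0.156 0.276] [ 0.35  1.05  0.72 -0.97  2.63 -1.02] dq 0.1
fail [0.62 0.16 0.28]
fail [0.62 0.16 0.28]
[0.636 0.161 0.224] [ 0.33  1.17  0.65 -1.01  2.7  -0.97] dq 0.12
[0.651 0.161 0.168] [ 0.33  1.25  0.59 -0.98  2.69 -0.93] dq 0.08
[0.667 0.162 0.113] [ 0.32  1.34  0.51 -0.98  2.68 -0.93] dq 0.09
[0.682 0.162 0.057] [ 0.32  1.44  0.39 -1.01  2.69 -0.96] dq 0.12
fail [0.69765411 0.16304241 0.001     ]
[0.656 0.128 0.001] [ 0.29  1.42  0.58 -0.8   2.56 -0.71] dq 0.26
```

```bash
cat > plan.py <<'E'
from to import *
import sys
def run(deg,so,zt,pc=(.613,.1005),al=.029,ox=0):
    a=np.radians(deg); z=np.array([-np.cos(a),-np.sin(a),0]); R=pose(z,-1)
    T=np.array([pc[0]+al*.892,pc[1]+al*.451,.001]); g=T-.022*z; st=g-so*z
    s=get_state(); C=Ro.from_rotvec(s["ee_rot"]); rv=(C.inv()*R).as_rotvec()
    q=np.array(s["joint_pos"]); p0=np.array(s["tool_pos"])+[0,0,.17]; mid=st+[ox,0,zt]
    path=[(p0+(mid-p0)*f,C*Ro.from_rotvec(rv*f)) for f in np.linspace(0,1,15)]+[(st+[ox*f,0,zt*f],R) for f in (.66,.33,0)]+[(g,R)]+[(g+[0,0,.1],R)]
    print(deg,so,zt,"g",g.round(4),"st",st.round(4),"mid",mid.round(4),"rv",rv.round(3),np.linalg.norm(rv))
    for p,r in path:
        q2=ik(p,r,q)
        if not q2: print("fail",p); continue
        print(p.round(3),q2[0].round(2),"dq",np.abs(q2[0]-q).max().round(2),"m",np.minimum(q2[0]-LO,HI-q2[0]).min().round(2)); q=q2[0]
E
python3 - <<'E'
from plan import *
run(45,.03,.12); run(50,.03,.12)
E
```

```text
45 0.03 0.12 g [0.6544 0.1291 0.001 ] st [0.6756 0.1503 0.001 ] mid [0.6756 0.1503 0.121 ] rv [1.338 0.983 0.976] 1.9260088099031503
[0.603 0.097 0.193] [ 0.05  0.37  1.52 -0.    1.25 -2.  ] dq 0.37 m 0.7
[0.609 0.101 0.188] [ 0.12  0.4   1.49 -0.12  1.29 -1.83] dq 0.17 m 0.87
[0.614 0.105 0.183] [ 0.18  0.45  1.44 -0.23  1.35 -1.67] dq 0.16 m 0.95
[0.619 0.108 0.178] [ 0.23  0.5   1.39 -0.32  1.43 -1.53] dq 0.14 m 0.86
[0.624 0.112 0.173] [ 0.28  0.56  1.34 -0.4   1.52 -1.41] dq 0.12 m 0.78
[0.629 0.116 0.167] [ 0.31  0.63  1.27 -0.46  1.62 -1.31] dq 0.1 m 0.72
[0.634 0.12  0.162] [ 0.34  0.7   1.21 -0.52  1.72 -1.22] dq 0.1 m 0.66
[0.64  0.124 0.157] [ 0.36  0.77  1.14 -0.57  1.83 -1.14] dq 0.11 m 0.61
[0.645 0.127 0.152] [ 0.37  0.85  1.06 -0.62  1.94 -1.08] dq 0.11 m 0.56
[0.65  0.131 0.147] [ 0.38  0.93  0.98 -0.67  2.05 -1.03] dq 0.11 m 0.51
[0.655 0.135 0.142] [ 0.38  1.01  0.9  -0.72  2.17 -0.99] dq 0.11 m 0.46
[0.66  0.139 0.136] [ 0.38  1.08  0.81 -0.78  2.28 -0.96] dq 0.11 m 0.4
[0.665 0.143 0.131] [ 0.37  1.16  0.73 -0.85  2.39 -0.94] dq 0.11 m 0.32
[0.67  0.147 0.126] [ 
[... 1372 characters left out ...]
 0.98  0.95 -0.75  2.11 -0.98] dq 0.11 m 0.43
[0.658 0.141 0.136] [ 0.4   1.06  0.87 -0.8   2.22 -0.95] dq 0.11 m 0.38
[0.662 0.145 0.131] [ 0.39  1.13  0.79 -0.87  2.33 -0.94] dq 0.11 m 0.31
[0.667 0.149 0.126] [ 0.38  1.21  0.71 -0.94  2.44 -0.93] dq 0.11 m 0.24
[0.672 0.153 0.121] [ 0.37  1.28  0.62 -1.04  2.54 -0.95] dq 0.1 m 0.14
[0.672 0.153 0.08 ] [ 0.37  1.33  0.61 -0.99  2.52 -0.9 ] dq 0.05 m 0.19
[0.672 0.153 0.041] [ 0.37  1.37  0.6  -0.96  2.51 -0.86] dq 0.05 m 0.2
[0.672 0.153 0.001] [ 0.37  1.42  0.57 -0.93  2.49 -0.82] dq 0.05 m 0.22
[0.653 0.13  0.001] [ 0.35  1.37  0.71 -0.87  2.43 -0.73] dq 0.14 m 0.28
[0.653 0.13  0.101] [ 0.35  1.25  0.75 -0.94  2.48 -0.82] dq 0.12 m 0.23
```

The plate centre is 12.6 mm inside the edge, so about 30 mm overhangs. I'll lift off, check the plate, then swing the tool horizontal out beyond the edge.

>>> {"method": "step_arm", "body": {"plan": [{"linear":[0,0,-2],"rotation":[0,0,0],"fingers":150},{"linear":[0,0,-8],"rotation":[0,0,0],"fingers":150},{"linear":[0,0,-30],"rotation":[0,0,0],"fingers":150},{"linear":[0,0,-45],"rotation":[0,0,0],"fingers":150},{"linear":[0,0,-45],"rotation":[0,0,0],"fingers":150},{"linear":[0,0,-40],"rotation":[0,0,0],"fingers":150},{"linear":[0,0,0],"rotation":[0,0,0],"fingers":150}]}}

```text
clock: 10.2
tool_pos: [0.6047, 0.0976, 0.1975]
ee_rot: [-0.741, 3.041, -0.006]
contact_force: [0.8, 0.5, -0.1]
gripper_width: 0.035
```

```bash
python3 log.py; python3 - <<'E'
from h import *
from cell import camera
c=camera("wrist"); cv2.imwrite(f"pics/wrist5.png",c["image"]); pickle.dump(c,open(f"wrist5.pkl","wb"))
crop(c,190,200,340,330,5,"pics/wrist5c.png")
E
```

```text
{'clock': 10.2, 'joint_pos': [0.0474, 0.3604, 1.5207, -0.0017, 1.2487, -2.0007], 'tool_pos': [0.6047, 0.0976, 0.1975], 'ee_rot': [-0.7409, 3.0414, -0.006], 'contact_force': [0.763, 0.536, -0.0966], 'gripper_width': 0.035}
```

View pics/wrist5.png

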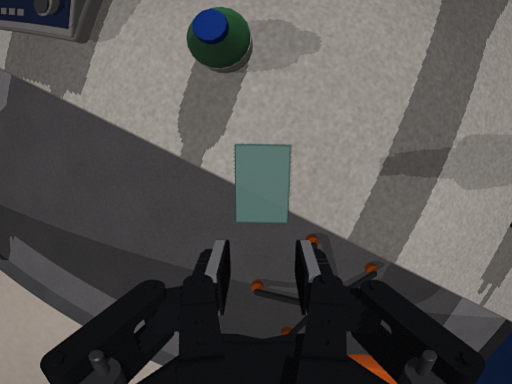

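View pics/wrist5c.png

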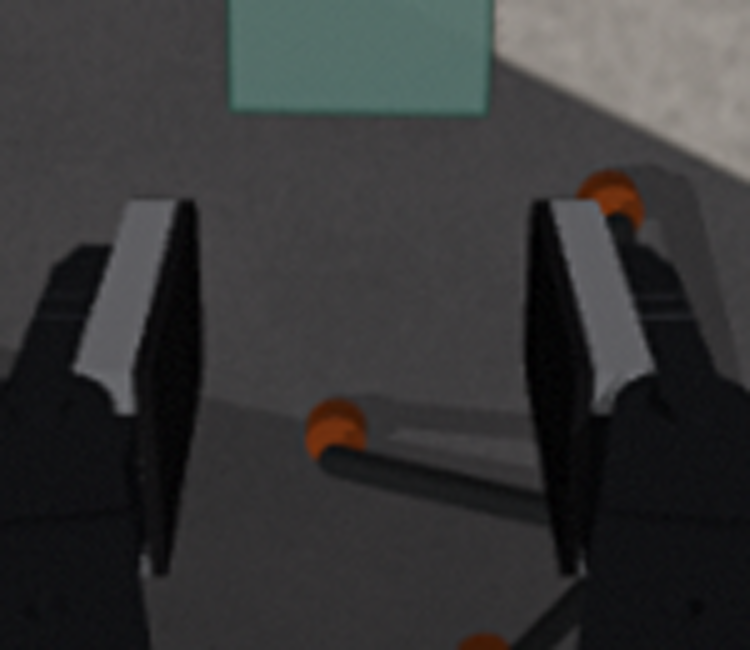

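The plate stays put and flat. Its corners are at about (235,144), (291,145), (288.5,223) and (236,222.5), and about half of it overhangs the edge line through (195,163) and (300,218).

```bash
python3 - <<'E'
from h import *
c=pickle.load(open("wrist5.pkl","rb"))
p=np.array([wpix(c,u,v,.002)[:2] for u,v in ((235.3,143.8),(291.3,145),(288.5,223),(236,222.3))]);e=np.roll(p,-1,0)-p
print(p.round(4).tolist(),p.mean(0),np.linalg.norm(e,axis=1),np.arctan2(e[:,1],e[:,0]))
for u,v in ((20,76),(195,163),(320,228),(400,265)): print(wpix(c,u,v,0).round(4))
E
```

```text
[[0.5846, 0.0533], [0.5583, 0.107], [0.6384, 0.1475], [0.6654, 0.0934]] [0.6116833  0.10030564] [0.05976423 0.08971625 0.06044627 0.09021499] [ 2.02700276  0.46810512 -1.10624747 -2.68109048]
[ 0.6227 -0.2612  0.    ]
[0.6241 0.0224 0.    ]
[0.6277 0.1845 0.    ]
[0.6248 0.3136 0.    ]
```

>>> {"method": "step_arm", "body": {"plan": [{"linear":[-22,3.5,0],"rotation":[0,0,0],"fingers":150},{"linear":[-22,3.5,15],"rotation":[0,0,0],"fingers":150},{"linear":[-22,3.5,30],"rotation":[0,0,0],"fingers":150},{"linear":[-22,3.5,27],"rotation":[0,0,0],"fingers":150}]}}

```text
clock: 10.75
tool_pos: [0.6736, 0.1505, 0.1184]
ee_rot: [0.743, -3.052, 0.003]
contact_force: [-0.3, 0.0, 0.3]
gripper_width: 0.0351
```

```bash
python3 log.py; python3 - <<'E'
from to import *
a=np.radians(45); z=np.array([-np.cos(a),-np.sin(a),0]); R=pose(z,-1)
to([.6756,.1503,.121],R)
E
```

```text
{'clock': 10.75, 'joint_pos': [0.12, 0.5356, 1.4292, -0.002, 1.1775, -1.9278], 'tool_pos': [0.6736, 0.1505, 0.1184], 'ee_rot': [0.7431, -3.0515, 0.0028], 'contact_force': [-0.3208, 0.0251, 0.3304], 'gripper_width': 0.0351}
rot(tool)  [1.3371 0.9793 0.9795] lin in current tool mm [-1.7 -1.1 -2.6] lin in target tool mm [-1.5 -2.6 -1.3]
```

>>> {"method": "step_arm", "body": {"plan": [{"linear":[0,0,0],"rotation":[0.1115,0.0817,0.0816],"fingers":150},{"linear":[0,0,0],"rotation":[0.1115,0.0817,0.0816],"fingers":150},{"linear":[0,0,0],"rotation":[0.1115,0.0817,0.0816],"fingers":150},{"linear":[0,0,0],"rotation":[0.1115,0.0817,0.0816],"fingers":150},{"linear":[0,0,0],"rotation":[0.1115,0.0817,0.0816],"fingers":150},{"linear":[0,0,0],"rotation":[0.1115,0.0817,0.0816],"fingers":150},{"linear":[0,0,0],"rotation":[0.1115,0.0817,0.0816],"fingers":150},{"linear":[0,0,0],"rotation":[0.1115,0.0817,0.0816],"fingers":150},{"linear":[0,0,0],"rotation":[0.1115,0.0817,0.0816],"fingers":150}]}}

```text
clock: 11.88
tool_pos: [0.6738, 0.1508, 0.1194]
ee_rot: [-0.415, -2.233, 1.463]
contact_force: [0.1, -0.9, 0.2]
gripper_width: 0.0352
```

```bash
python3 log.py; python3 - <<'E'
from to import *
a=np.radians(45); z=np.array([-np.cos(a),-np.sin(a),0]); R=pose(z,-1)
to([.6756,.1503,.121],R)
E
```

```text
{'clock': 11.875, 'joint_pos': [0.3865, 1.1001, 0.7766, -0.7622, 2.2519, -0.9858], 'tool_pos': [0.6738, 0.1508, 0.1194], 'ee_rot': [-0.4153, -2.2328, 1.4629], 'contact_force': [0.1461, -0.8833, 0.1818], 'gripper_width': 0.0352}
rot(tool)  [0.3296 0.2436 0.242 ] lin in current tool mm [-1.4 -1.7 -1.1] lin in target tool mm [-1.6 -1.6 -0.9]
```

>>> {"method": "step_arm", "body": {"plan": [{"linear":[0,0,0],"rotation":[0.1095,0.081,0.0805],"fingers":150},{"linear":[0,0,0],"rotation":[0.1095,0.081,0.0805],"fingers":150},{"linear":[0,0,0],"rotation":[0.1095,0.081,0.0805],"fingers":150},{"linear":[0,0,0],"rotation":[0,0,0],"fingers":150},{"linear":[0,0,0],"rotation":[0,0,0],"fingers":150}]}}

```text
clock: 12.5
tool_pos: [0.6742, 0.1504, 0.1209]
ee_rot: [-0.727, -1.77, 1.754]
contact_force: [0.8, 0.1, 0.2]
gripper_width: 0.0353
```

```bash
python3 log.py; python3 - <<'E'
from to import *
from h import *
from cell import camera
a=np.radians(45); z=np.array([-np.cos(a),-np.sin(a),0]); R=pose(z,-1)
to([.6756,.1503,.001],R)
c=camera("wrist"); cv2.imwrite("pics/w6.png",c["image"])
c=camera("side"); cv2.imwrite("pics/s6.png",c["image"])
E
```

```text
{'clock': 12.5, 'joint_pos': [0.3358, 1.3062, 0.5538, -1.0276, 2.606, -0.9656], 'tool_pos': [0.6742, 0.1504, 0.1209], 'ee_rot': [-0.7269, -1.7695, 1.7537], 'contact_force': [0.8241, 0.0858, 0.228], 'gripper_width': 0.0353}
rot(tool)  [0.0076 0.0026 0.0033] lin in current tool mm [ -1.4 119.9  -0. ] lin in target tool mm [ -1.  119.9  -0.9]
```

View pics/w6.png

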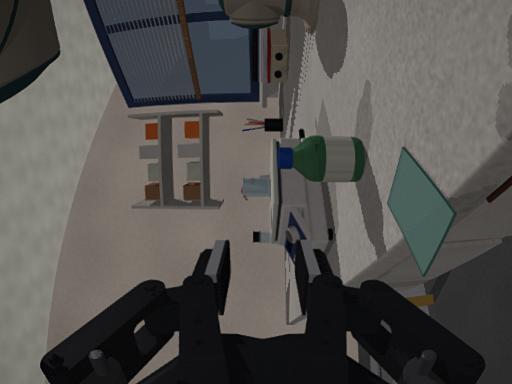

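View pics/s6.png

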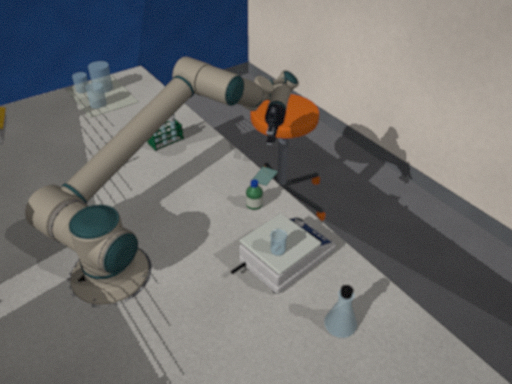

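>>> {"method": "step_arm", "body": {"plan": [{"linear":[-0.7,20,0],"rotation":[0.0076,0.0026,0.0033],"fingers":150},{"linear":[0,30,0],"rotation":[0,0,0],"fingers":150},{"linear":[0,30,0],"rotation":[0,0,0],"fingers":150},{"linear":[0,25,0],"rotation":[0,0,0],"fingers":150},{"linear":[0,12,0],"rotation":[0,0,0],"fingers":150},{"linear":[0,2,0],"rotation":[0,0,0],"fingers":150},{"linear":[0,0,0],"rotation":[0,0,0],"fingers":150}]}}

```text
clock: 13.48
tool_pos: [0.6753, 0.15, 0.003]
ee_rot: [-0.733, -1.76, 1.76]
contact_force: [0.3, -0.4, -0.3]
gripper_width: 0.0352
```

```bash
python3 log.py; python3 - <<'E'
from to import *
from h import *
from cell import camera
a=np.radians(45); z=np.array([-np.cos(a),-np.sin(a),0]); R=pose(z,-1)
to([.6536,.1289,.001],R)
c=camera("wrist"); cv2.imwrite("pics/w7.png",c["image"]); pickle.dump(c,open("wrist7.pkl","wb"))
crop(c,190,190,340,330,5,"pics/w7c.png")
E
```

```text
{'clock': 13.475, 'joint_pos': [0.334, 1.4502, 0.4925, -0.9251, 2.5654, -0.8366], 'tool_pos': [0.6753, 0.15, 0.003], 'ee_rot': [-0.7329, -1.7598, 1.7603], 'contact_force': [0.2573, -0.3681, -0.2663], 'gripper_width': 0.0352}
rot(tool)  [ 0.0008 -0.0012 -0.0026] lin in current tool mm [ 0.4  2.  30.2] lin in target tool mm [ 0.4  2.  30.2]
```

View pics/w7c.png

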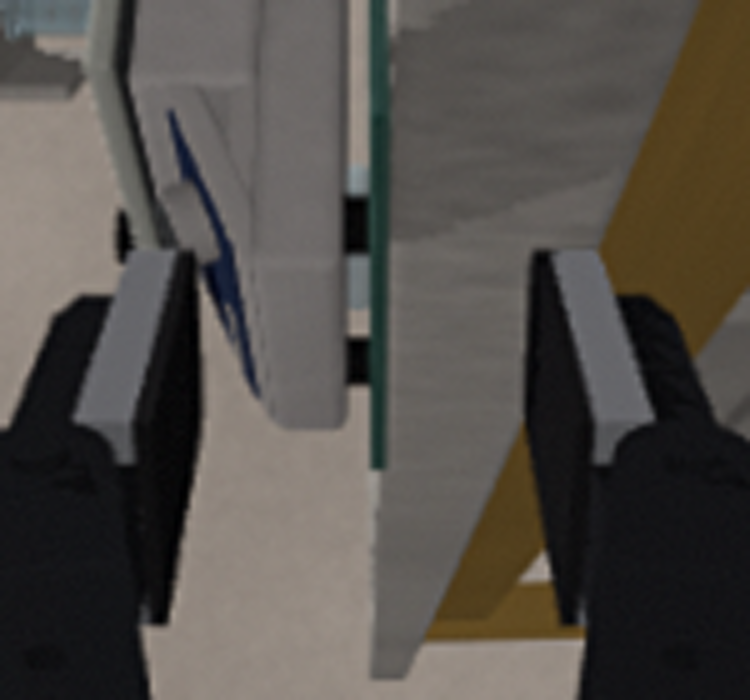

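The plate is edge-on at crop column 378 and the jaw middle is at 363, so the tool is about 2 mm high, which agrees with the state. I'll lower by 2 mm and advance.

>>> {"method": "step_arm", "body": {"plan": [{"linear":[0.4,2,0],"rotation":[0,0,0],"fingers":150},{"linear":[0,0,5],"rotation":[0,0,0],"fingers":150},{"linear":[0,0,8],"rotation":[0,0,0],"fingers":150},{"linear":[0,0,8],"rotation":[0,0,0],"fingers":150},{"linear":[0,0,6],"rotation":[0,0,0],"fingers":150},{"linear":[0,0,3.2],"rotation":[0,0,0],"fingers":150},{"linear":[0,0,0],"rotation":[0,0,0],"fingers":150}]}}

```text
clock: 14.4
tool_pos: [0.6534, 0.1287, 0.0006]
ee_rot: [-0.731, -1.759, 1.76]
contact_force: [0.1, 0.2, 0.6]
gripper_width: 0.0353
```

```bash
python3 log.py; python3 - <<'E'
from to import *
from h import *
from cell import camera
a=np.radians(45); z=np.array([-np.cos(a),-np.sin(a),0]); R=pose(z,-1)
to([.6536,.1289,.001],R)
c=camera("wrist"); cv2.imwrite("pics/w8.png",c["image"]); pickle.dump(c,open("wrist8.pkl","wb"))
crop(c,190,190,340,330,5,"pics/w8c.png")
E
```

```text
{'clock': 14.4, 'joint_pos': [0.3206, 1.3953, 0.6502, -0.8304, 2.4907, -0.7147], 'tool_pos': [0.6534, 0.1287, 0.0006], 'ee_rot': [-0.7314, -1.7591, 1.7603], 'contact_force': [0.1388, 0.2155, 0.6258], 'gripper_width': 0.0353}
rot(tool)  [-0.0001 -0.0011 -0.0016] lin in current tool mm [ 0.  -0.4 -0.3] lin in target tool mm [ 0.  -0.4 -0.3]
```

View pics/w8c.png

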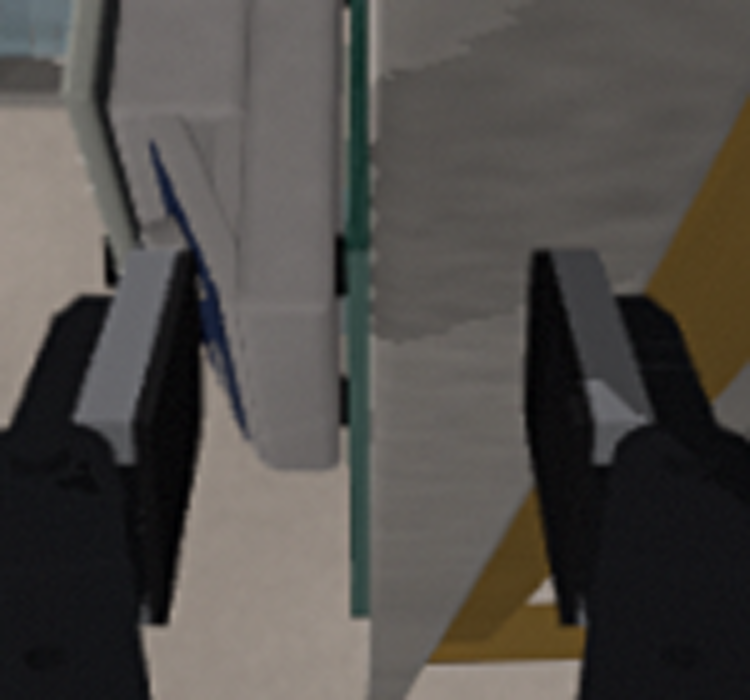

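Centred: the plate is at column 360 and the jaw mid at 363. I'll close with 20 N.

>>> {"method": "step_arm", "body": {"plan": [{"linear":[0,0,0],"rotation":[0,0,0],"fingers":200},{"linear":[0,0,0],"rotation":[0,0,0],"fingers":225},{"linear":[0,0,0],"rotation":[0,0,0],"fingers":238},{"linear":[0,0,0],"rotation":[0,0,0],"fingers":245},{"linear":[0,0,0],"rotation":[0,0,0],"fingers":255},{"linear":[0,0,0],"rotation":[0,0,0],"fingers":255},{"linear":[0,0,0],"rotation":[0,0,0],"fingers":255}], "squeeze": 20}}

```text
clock: 15.32
tool_pos: [0.6533, 0.1289, 0.001]
ee_rot: [-0.732, -1.758, 1.761]
contact_force: [0.3, 0.0, 4.8]
gripper_width: 0.0014
```

```bash
python3 log.py; python3 - <<'E'
from h import *
from cell import camera
c=camera("wrist"); cv2.imwrite("pics/w9.png",c["image"]); pickle.dump(c,open("wrist9.pkl","wb"))
crop(c,190,190,340,330,5,"pics/w9c.png")
E
```

```text
{'clock': 15.325, 'joint_pos': [0.3207, 1.3953, 0.6497, -0.831, 2.492, -0.7148], 'tool_pos': [0.6533, 0.1289, 0.001], 'ee_rot': [-0.732, -1.758, 1.761], 'contact_force': [0.2971, 0.0455, 4.7601], 'gripper_width': 0.0014}
```

View pics/w9c.png

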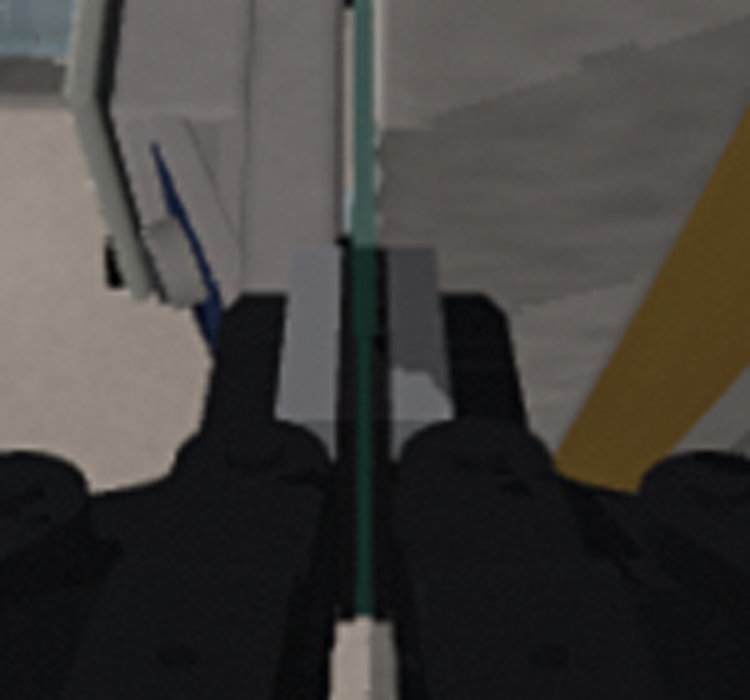

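>>> {"method": "step_arm", "body": {"plan": [{"linear":[0,-1,0],"rotation":[0,0,0],"fingers":255},{"linear":[0,-4,0],"rotation":[0,0,0],"fingers":255},{"linear":[0,-10,0],"rotation":[0,0,0],"fingers":255},{"linear":[0,-15,0],"rotation":[0,0,0],"fingers":255},{"linear":[0,-20,0],"rotation":[0,0,0],"fingers":255},{"linear":[0,-20,0],"rotation":[0,0,0],"fingers":255},{"linear":[0,-15,0],"rotation":[0,0,0],"fingers":255},{"linear":[0,-5,0],"rotation":[0,0,0],"fingers":255},{"linear":[0,0,0],"rotation":[0,0,0],"fingers":255}]}}

```text
clock: 16.5
tool_pos: [0.6533, 0.1289, 0.0906]
ee_rot: [-0.731, -1.76, 1.76]
contact_force: [0.2, 1.1, -0.2]
gripper_width: 0.0013
```

```bash
python3 log.py; python3 - <<'E'
from to import *
from h import *
from cell import camera
for n in("wrist","side","top"):
    c=camera(n); cv2.imwrite(f"pics/{n}10.png",c["image"]); pickle.dump(c,open(f"{n}10.pkl","wb"))
    if n=="side": crop(c,200,80,330,190,6,"pics/side10c.png")
E
```

```text
{'clock': 16.5, 'joint_pos': [0.3209, 1.2866, 0.6924, -0.8992, 2.5335, -0.8], 'tool_pos': [0.6533, 0.1289, 0.0906], 'ee_rot': [-0.7315, -1.7598, 1.7602], 'contact_force': [0.2062, 1.0858, -0.2031], 'gripper_width': 0.0013}
```

View pics/wrist10.png

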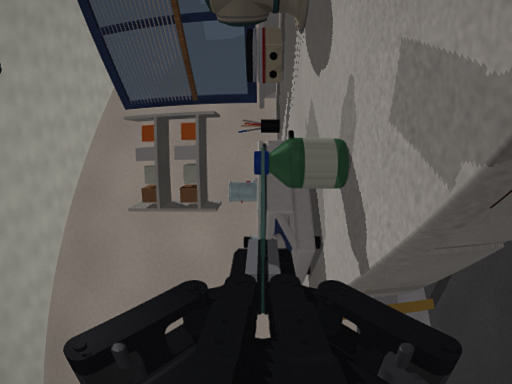

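View pics/side10c.png

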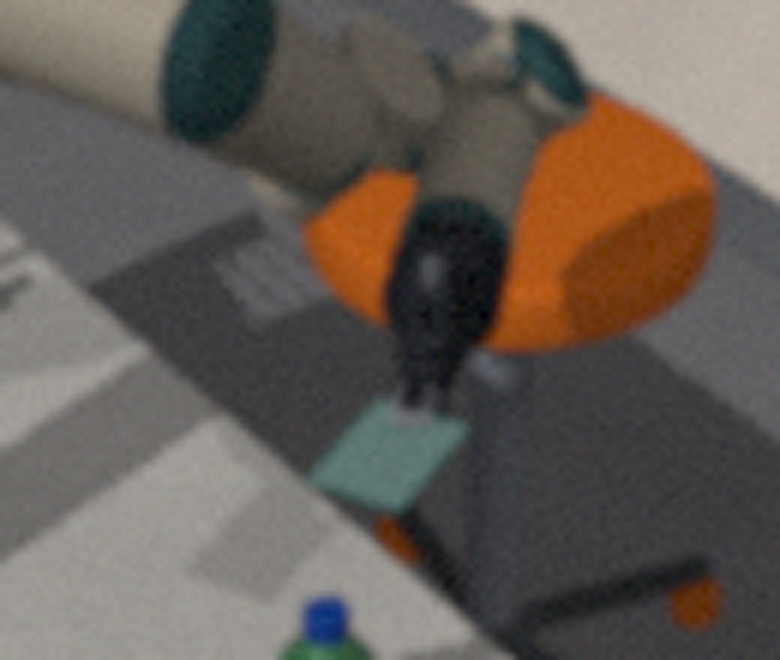

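View pics/top10.png

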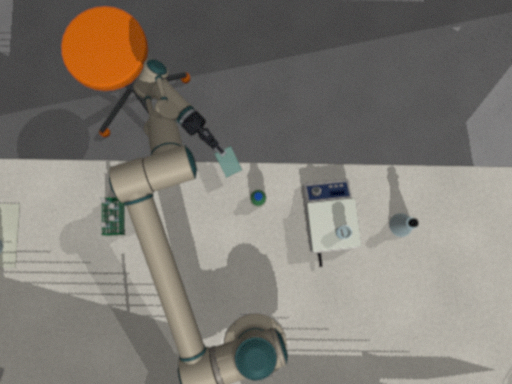

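```bash
python3 - <<'E'
from to import *
s=get_state(); q=np.array(s["joint_pos"]); p0=np.array(s["tool_pos"])
def D(deg):
    a=np.radians(deg); return pose([-np.cos(a),-np.sin(a),0],-1)
W=[(p0,45),((.64,.05,.15),45),((.60,-.12,.22),38),((.4303,-.2684,.22),20),((.4303,-.2684,.161),20)]
for (a,da),(b,db) in zip(W,W[1:]):
    for f in np.linspace(.25,1,4):
        p=np.array(a)+(np.array(b)-np.array(a))*f; r=ik(p,D(da+(db-da)*f),q)
        if not r: print("fail",p,da+(db-da)*f); continue
        print(p.round(3),r[0].round(2),"dq",abs(r[0]-q).max().round(2),"m",np.minimum(r[0]-LO,HI-r[0]).min().round(2)); q=r[0]
E
```

```text
[0.65  0.109 0.105] [ 0.3   1.25  0.75 -0.9   2.51 -0.79] dq 0.05 m 0.2
[0.647 0.089 0.12 ] [ 0.28  1.22  0.79 -0.91  2.49 -0.79] dq 0.05 m 0.22
[0.643 0.07  0.135] [ 0.26  1.19  0.84 -0.92  2.47 -0.8 ] dq 0.04 m 0.24
[0.64 0.05 0.15] [ 0.25  1.16  0.88 -0.93  2.45 -0.8 ] dq 0.04 m 0.25
[0.63  0.008 0.167] [ 0.19  1.11  0.94 -0.94  2.42 -0.8 ] dq 0.07 m 0.24
[ 0.62  -0.035  0.185] [ 0.14  1.07  0.99 -0.95  2.39 -0.8 ] dq 0.05 m 0.23
[ 0.61  -0.078  0.202] [ 0.08  1.04  1.04 -0.97  2.37 -0.81] dq 0.06 m 0.21
[ 0.6  -0.12  0.22] [ 0.02  1.    1.07 -1.    2.35 -0.83] dq 0.06 m 0.18
[ 0.558 -0.157  0.22 ] [-0.04  0.96  1.17 -0.94  2.32 -0.75] dq 0.1 m 0.24
[ 0.515 -0.194  0.22 ] [-0.12  0.93  1.26 -0.89  2.29 -0.69] dq 0.09 m 0.29
[ 0.473 -0.231  0.22 ] [-0.2   0.9   1.34 -0.87  2.26 -0.64] dq 0.08 m 0.31
[ 0.43  -0.268  0.22 ] [-0.29  0.88  1.4  -0.85  2.23 -0.61] dq 0.09 m 0.33
[ 0.43  -0.268  0.205] [-0.29  0.89  1.41 -0.84  2.21 -0.59] dq 0.02 m 0.34
[ 0.43  -0.268  0.19 ] [-0.29  0.91  1.41 -0.83  2.2  -0.57] dq 0.02 m 0.35
[ 0.43  -0.268  0.176] [-0.29  0.93  1.41 -0.82  2.18 -0.55] dq 0.02 m 0.36
[ 0.43  -0.268  0.161] [-0.29  0.95  1.42 -0.81  2.17 -0.53] dq 0.02 m 0.37
```

>>> {"method": "step_arm", "body": {"plan": [{"linear":[-6,-10,9],"rotation":[0,0,0],"fingers":255},{"linear":[-12,-16,18],"rotation":[0,0,0],"fingers":255},{"linear":[-14,-18,22],"rotation":[0,0,0],"fingers":255},{"linear":[-14,-18,22],"rotation":[0,0,0],"fingers":255},{"linear":[-14,-16,22],"rotation":[0,0,0],"fingers":255},{"linear":[-14,-14,22],"rotation":[0,0,0],"fingers":255},{"linear":[-14,-12,22],"rotation":[0,0,0],"fingers":255},{"linear":[-14,-10,22],"rotation":[0,0,0],"fingers":255},{"linear":[-14,-8,22],"rotation":[0,0,0],"fingers":255},{"linear":[-12,-5,18],"rotation":[0,0,0],"fingers":255},{"linear":[-8,-3,12],"rotation":[0,0,0],"fingers":255},{"linear":[-2,0,3],"rotation":[0,0,0],"fingers":255}]}}

```text
clock: 18.15
tool_pos: [0.5989, -0.1207, 0.2206]
ee_rot: [-0.732, -1.758, 1.76]
contact_force: [-0.3, 0.6, -0.7]
gripper_width: 0.0012
```

```bash
python3 log.py; python3 - <<'E'
from to import *
def D(deg):
    a=np.radians(deg); return pose([-np.cos(a),-np.sin(a),0],-1)
to([.55,-.2,.22],D(20))
E
```

```text
{'clock': 18.15, 'joint_pos': [0.061, 0.9713, 1.1492, -1.0358, 2.265, -0.822], 'tool_pos': [0.5989, -0.1207, 0.2206], 'ee_rot': [-0.732, -1.7584, 1.7597], 'contact_force': [-0.3209, 0.554, -0.7145], 'gripper_width': 0.0012}
rot(tool)  [ 2.000e-04  4.343e-01 -1.500e-03] lin in current tool mm [-21.6   0.7  90.6] lin in target tool mm [-57.8   0.6  73.1]
```

>>> {"method": "step_arm", "body": {"plan": [{"linear":[0,0,0],"rotation":[0,0.1086,0],"fingers":255},{"linear":[0,0,0],"rotation":[0,0.1086,0],"fingers":255},{"linear":[0,0,0],"rotation":[0,0.1086,0],"fingers":255},{"linear":[0,0,0],"rotation":[0,0.1085,0],"fingers":255},{"linear":[-4,0,10],"rotation":[0,0,0],"fingers":255},{"linear":[-9,0,23],"rotation":[0,0,0],"fingers":255},{"linear":[-9,0,23],"rotation":[0,0,0],"fingers":255},{"linear":[-9,0,23],"rotation":[0,0,0],"fingers":255},{"linear":[-9,0,23],"rotation":[0,0,0],"fingers":255},{"linear":[-9,0,23],"rotation":[0,0,0],"fingers":255},{"linear":[-9,0,23],"rotation":[0,0,0],"fingers":255},{"linear":[-9,0,23],"rotation":[0,0,0],"fingers":255},{"linear":[-8,0,21],"rotation":[0,0,0],"fingers":255},{"linear":[-5,0,12],"rotation":[0,0,0],"fingers":255},{"linear":[-1,0,4],"rotation":[0,0,0],"fingers":255},{"linear":[0,0,0],"rotation":[0,0,0],"fingers":255}]}}

```text
clock: 20.15
tool_pos: [0.4317, -0.2669, 0.2206]
ee_rot: [-1.024, -1.463, 1.463]
contact_force: [0.6, 0.2, 0.6]
gripper_width: 0.0014
```

```bash
python3 log.py; python3 - <<'E'
from to import *
from h import *
from cell import camera
def D(deg):
    a=np.radians(deg); return pose([-np.cos(a),-np.sin(a),0],-1)
to([.4303,-.2684,.22],D(20))
for n in("wrist","side","top"):
    c=camera(n); cv2.imwrite(f"pics/{n}11.png",c["image"]); pickle.dump(c,open(f"{n}11.pkl","wb"))
    if n=="side": crop(c,235,195,335,290,7,"pics/side11c.png")
    if n=="top": crop(c,295,180,375,260,8,"pics/top11c.png")
E
```

```text
{'clock': 20.15, 'joint_pos': [-0.286, 0.8757, 1.4012, -0.8501, 2.2285, -0.6071], 'tool_pos': [0.4317, -0.2669, 0.2206], 'ee_rot': [-1.0241, -1.4629, 1.4633], 'contact_force': [0.5912, 0.2189, 0.5808], 'gripper_width': 0.0014}
rot(tool)  [ 0.0008  0.0017 -0.0015] lin in current tool mm [-0.9  0.6  1.8] lin in target tool mm [-0.9  0.6  1.8]
```

View pics/wrist11.png

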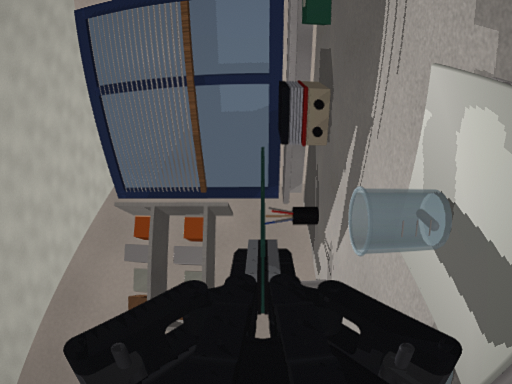

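View pics/side11c.png

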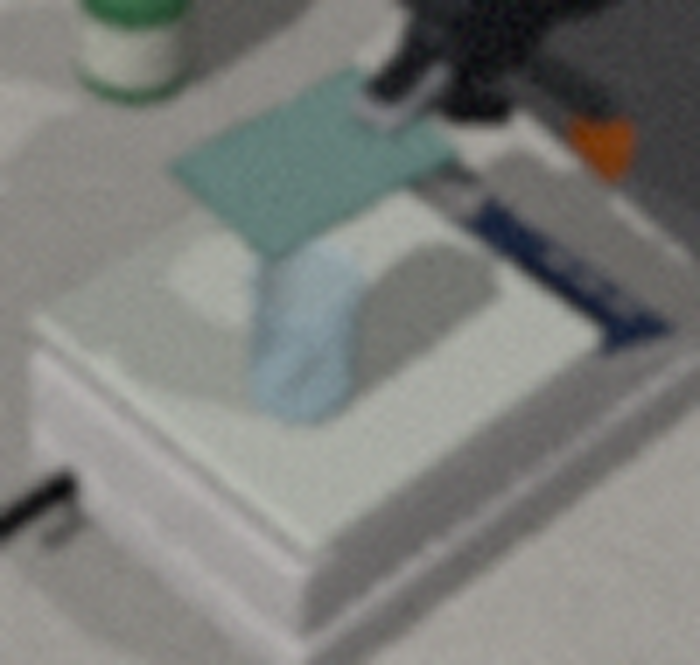

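View pics/top11c.png

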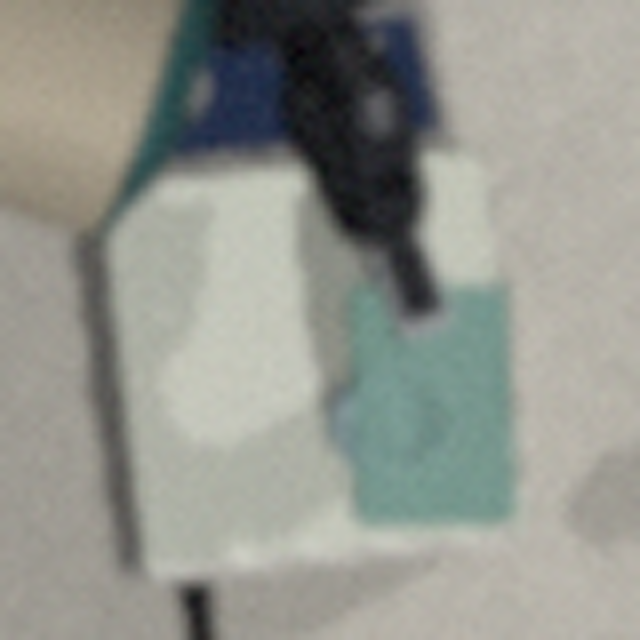

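The plate hovers over the beaker, held level. I'll measure the beaker and plate in each camera and compare, taking a zoom for the wrist fit.

```bash
python3 - <<'E'
from h import *
from kin import Ro
c=pickle.load(open("wrist11.pkl","rb")); crop(c,335,170,465,270,6,"pics/w11c.png")
t=pickle.load(open("top11.pkl","rb")); s=pickle.load(open("side11.pkl","rb"))
def cor(k,pts,u0,v0,sc,z): return np.array([pix2w(k,u0+(x+.5)/sc-.5,v0+(y+.5)/sc-.5,z)[:2] for x,y in pts])
for n,w in (("top",cor(t,[(350,287),(510,285),(515,522),(357,524)],295,180,8,.2216)),("side",cor(s,[(355,68),(460,160),(275,258),(170,168)],235,195,7,.2216))):
    e=np.roll(w,-1,0)-w; print(n,w.mean(0).round(4),np.linalg.norm(e,axis=1).round(4),np.arctan2(e[:,1],e[:,0]).round(3))
a=np.radians(20); z=np.array([-np.cos(a),-np.sin(a)]); x=np.array([z[1],-z[0]])
print("predicted plate centre",np.array([.4317,-.2669])+.0493*z+.0088*x)
E
```

```text
top [ 0.3833 -0.2768] [0.0609 0.0897 0.0598 0.0897] [-1.544 -3.13   1.598  0.025]
side [ 0.3844 -0.2764] [0.0608 0.0842 0.0581 0.0874] [-1.563 -3.133  1.633  0.04 ]
predicted plate centre [ 0.38236338 -0.2754923 ]
```

View pics/w11c.png

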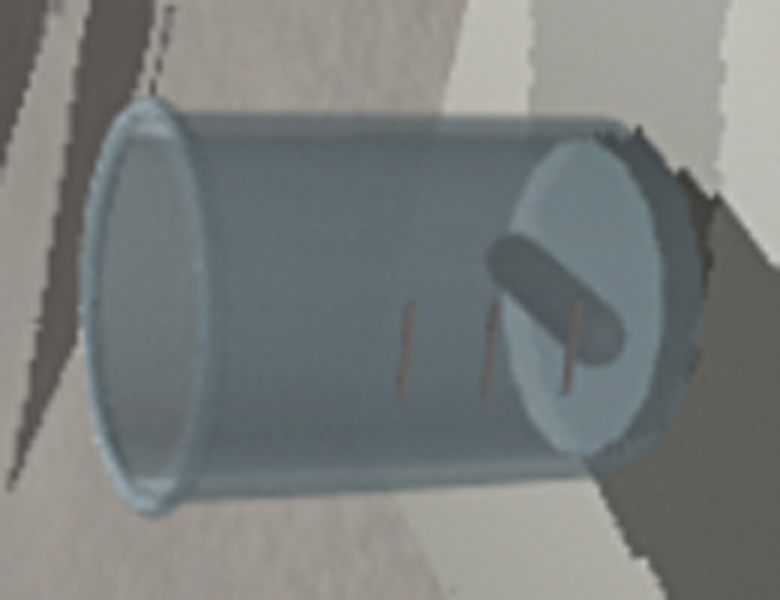

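```bash
python3 - <<'E'
from h import *
from scipy.optimize import least_squares
c=pickle.load(open("wrist11.pkl","rb")); R=np.array(c["R"]);t=np.array(c["t"])
a=np.linspace(0,2*np.pi,200)
def proj(P):
    q=P@R.T+t; r=np.hypot(q[:,0],q[:,1]); th=np.arctan2(r,q[:,2])
    return c["cx"]+c["fx"]*th*q[:,0]/r, c["cy"]+c["fx"]*th*q[:,1]/r
def ext(x,y,rad,z):
    u,v=proj(np.c_[x+rad*np.cos(a),y+rad*np.sin(a),np.full(200,z)]); return np.array([u.min(),u.max(),v.min(),v.max()])
m=np.array([335+82.5/6-.5,335+212.5/6-.5,170+97.5/6-.5,170+517.5/6-.5])
for z in (.158,.16):
    r=least_squares(lambda p:ext(p[0],p[1],p[2],z)-m,[.38,-.276,.021],x_scale=.01); print(z,r.x.round(4),r.fun.round(2))
r=least_squares(lambda p:ext(*p)-m,[.38,-.276,.021,.16],x_scale=.01); print(r.x.round(4),r.fun.round(2))
E
```

```text
0.158 [ 0.3776 -0.2803  0.0228] [-0.17  0.14  0.05 -0.05]
0.16 [ 0.3821 -0.2763  0.0221] [-0.17  0.14  0.05 -0.05]
[ 0.5121 -0.1593  0.0008  0.2183] [-0.17  0.14  0.05 -0.05]
```

All three cameras put the plate centre within about 3 mm of the beaker's axis. The offsets are (+1.4, 0), (−1.8, −2.7) and (0, +0.5) mm. I'll lower it.

>>> {"method": "step_arm", "body": {"plan": [{"linear":[0,6,0],"rotation":[0.0008,0.0017,-0.0015],"fingers":255},{"linear":[0,12,0],"rotation":[0,0,0],"fingers":255},{"linear":[0,14,0],"rotation":[0,0,0],"fingers":255},{"linear":[0,12,0],"rotation":[0,0,0],"fingers":255},{"linear":[0,6,0],"rotation":[0,0,0],"fingers":255},{"linear":[0,2,0],"rotation":[0,0,0],"fingers":255},{"linear":[0,0,0],"rotation":[0,0,0],"fingers":255}]}}

```text
clock: 21.18
tool_pos: [0.4316, -0.2673, 0.1687]
ee_rot: [-1.024, -1.461, 1.461]
contact_force: [0.5, -0.4, 0.4]
gripper_width: 0.0014
```

```bash
python3 log.py; python3 - <<'E'
from h import *
from cell import camera
for n in("wrist","side","top"):
    c=camera(n); cv2.imwrite(f"pics/{n}12.png",c["image"]); pickle.dump(c,open(f"{n}12.pkl","wb"))
    if n=="side": crop(c,245,205,315,270,10,"pics/side12c.png")
    if n=="top": crop(c,315,200,375,255,10,"pics/top12c.png")
    if n=="wrist": crop(c,220,130,420,290,4,"pics/wrist12c.png")
E
```

```text
{'clock': 21.175, 'joint_pos': [-0.2874, 0.9405, 1.4113, -0.8091, 2.1794, -0.5396], 'tool_pos': [0.4316, -0.2673, 0.1687], 'ee_rot': [-1.0238, -1.4607, 1.4614], 'contact_force': [0.5093, -0.3727, 0.4451], 'gripper_width': 0.0014}
```

View pics/wrist12c.png

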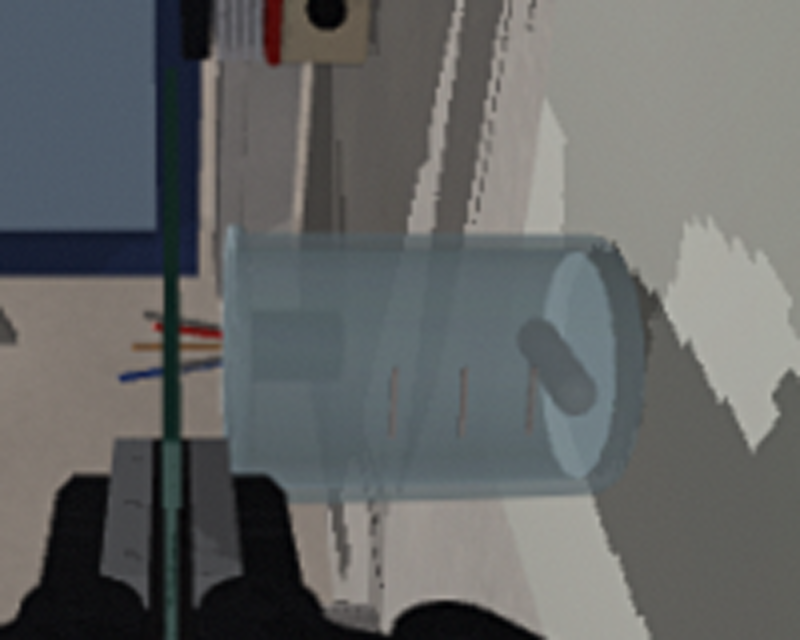

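View pics/side12c.png

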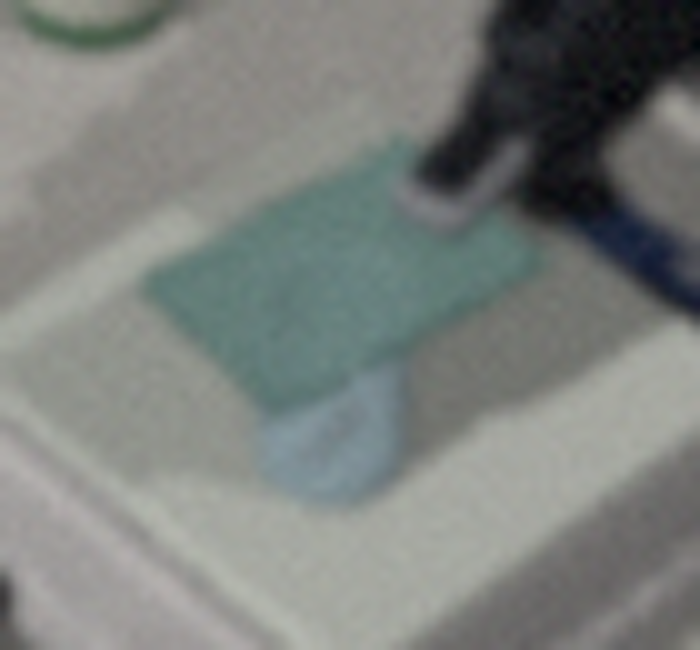

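View pics/top12c.png

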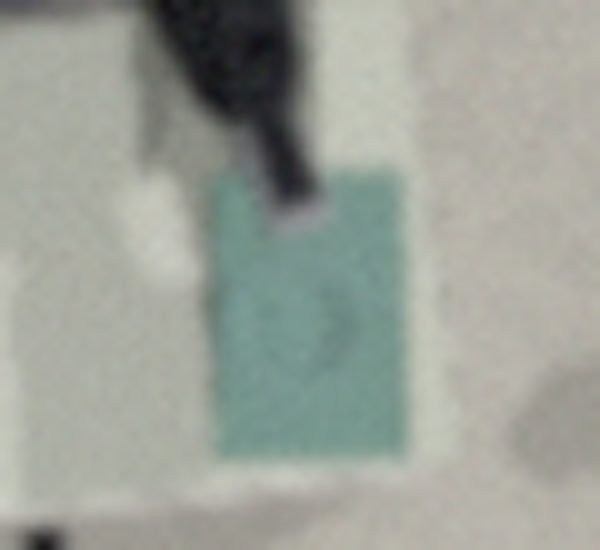

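The plate edge is at column 172 and the rim at column 225 in the wrist crop, a gap of about 8 mm. It is level and centred, so I'll come down slowly.

>>> {"method": "step_arm", "body": {"plan": [{"linear":[0,1.3,0],"rotation":[0,0,0],"fingers":255},{"linear":[0,1.3,0],"rotation":[0,0,0],"fingers":255},{"linear":[0,1.2,0],"rotation":[0,0,0],"fingers":255},{"linear":[0,1,0],"rotation":[0,0,0],"fingers":255},{"linear":[0,1,0],"rotation":[0,0,0],"fingers":255},{"linear":[0,0.6,0],"rotation":[0,0,0],"fingers":255}]}}

```text
clock: 22.08
tool_pos: [0.4316, -0.2672, 0.1621]
ee_rot: [-1.024, -1.461, 1.461]
contact_force: [-0.2, -0.4, -1.1]
gripper_width: 0.0016
```

>>> {"method": "step_arm", "body": {"plan": [{"linear":[0,0.4,0],"rotation":[0,0,0],"fingers":255},{"linear":[0,0.3,0],"rotation":[0,0,0],"fingers":255}]}}

```text
clock: 22.32
tool_pos: [0.4316, -0.2672, 0.1615]
ee_rot: [-1.024, -1.461, 1.461]
contact_force: [-0.6, -0.3, -0.4]
gripper_width: 0.001
```

>>> {"method": "step_arm", "body": {"plan": [{"linear":[0,0.3,0],"rotation":[0,0,0],"fingers":255}]}}

```text
clock: 22.45
tool_pos: [0.4316, -0.2672, 0.1612]
ee_rot: [-1.024, -1.461, 1.461]
contact_force: [-0.4, 0.4, 0.2]
gripper_width: 0.0014
```

>>> {"method": "step_arm", "body": {"plan": [{"linear":[0,0.3,0],"rotation":[0,0,0],"fingers":255}]}}

```text
clock: 22.58
tool_pos: [0.4316, -0.2673, 0.1611]
ee_rot: [-1.024, -1.461, 1.462]
contact_force: [-0.1, 0.1, 0.4]
gripper_width: 0.0013
```

>>> {"method": "step_arm", "body": {"plan": [{"linear":[0,0.3,0],"rotation":[0,0,0],"fingers":255}]}}

```text
clock: 22.7
tool_pos: [0.4316, -0.2672, 0.161]
ee_rot: [-1.024, -1.46, 1.462]
contact_force: [1.4, 0.1, 2.1]
gripper_width: 0.0016
```

Touchdown: 2.1 N at z = 0.161, as expected. I'll release gently.

>>> {"method": "step_arm", "body": {"plan": [{"linear":[0,0,0],"rotation":[0,0,0],"fingers":255},{"linear":[0,0,0],"rotation":[0,0,0],"fingers":244},{"linear":[0,0,0],"rotation":[0,0,0],"fingers":235},{"linear":[0,0,0],"rotation":[0,0,0],"fingers":220},{"linear":[0,0,0],"rotation":[0,0,0],"fingers":205},{"linear":[0,0,0],"rotation":[0,0,0],"fingers":195},{"linear":[0,0,0],"rotation":[0,0,0],"fingers":195}]}}

```text
clock: 23.58
tool_pos: [0.4318, -0.2672, 0.1608]
ee_rot: [-1.024, -1.461, 1.462]
contact_force: [4.9, 1.5, 4.0]
gripper_width: 0.0199
```

```bash
python3 log.py; python3 - <<'E'
from h import *
from cell import camera
for n in("wrist",):
    c=camera(n); pickle.dump(c,open(f"{n}13.pkl","wb"))
    crop(c,220,130,420,290,4,"pics/wrist13c.png")
E
```

```text
{'clock': 23.575, 'joint_pos': [-0.2871, 0.9505, 1.4117, -0.8037, 2.1719, -0.53], 'tool_pos': [0.4318, -0.2672, 0.1608], 'ee_rot': [-1.0241, -1.4609, 1.4615], 'contact_force': [4.8611, 1.4888, 4.0064], 'gripper_width': 0.0199}
```

View pics/wrist13c.png

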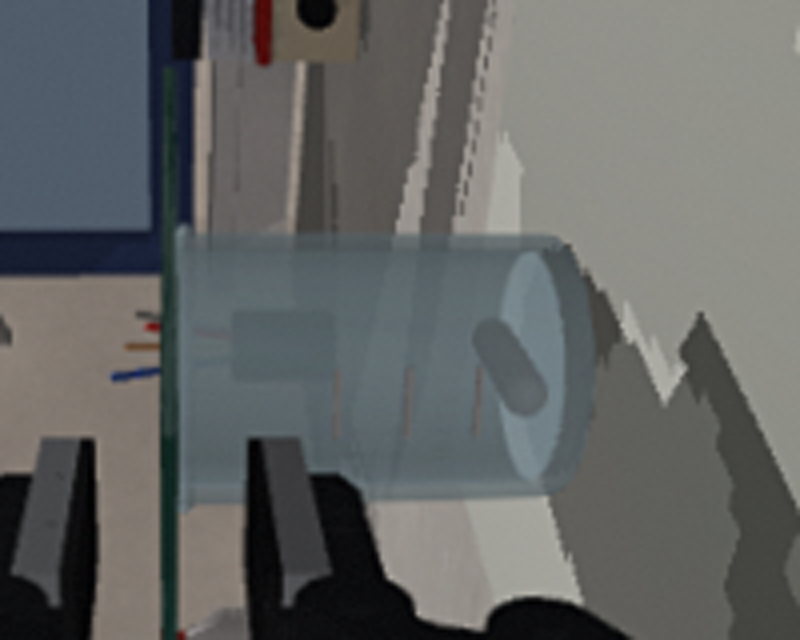

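The plate rests on the rim and both pads are clear of it, but a small residual force of (4.9, 1.5, 4.0) N reads on the tool. I'll find out what is touching before retreating.

```bash
python3 - <<'E'
from h import *
from cell import camera,get_state
from kin import Ro
s=get_state(); C=Ro.from_rotvec(s["ee_rot"]); print("F tool",C.inv().apply(s["contact_force"]).round(2),"M tool",C.inv().apply(s["torque"]).round(3), s["torque"])
for n in("side","top"):
    c=camera(n); pickle.dump(c,open(f"{n}13.pkl","wb"))
    if n=="side": crop(c,235,190,345,290,7,"pics/side13c.png")
    if n=="top": crop(c,285,120,385,260,5,"pics/top13c.png")
s=get_state(); print(s["contact_force"],s["torque"])
E
```

```text
F tool [ 0.13 -4.89 -4.87] M tool [-0.469 -0.028 -0.012] [ 0.17202635 -0.43685186  0.0278028 ]
[4.24733672 0.40283251 3.94941969] [ 0.15090221 -0.44053033  0.00590031]
```

View pics/side13c.png

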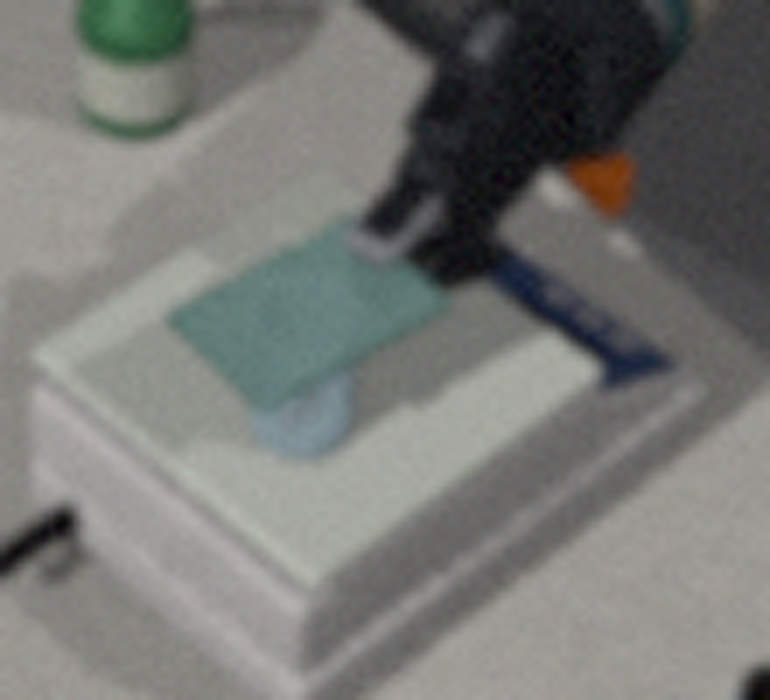

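View pics/top13c.png

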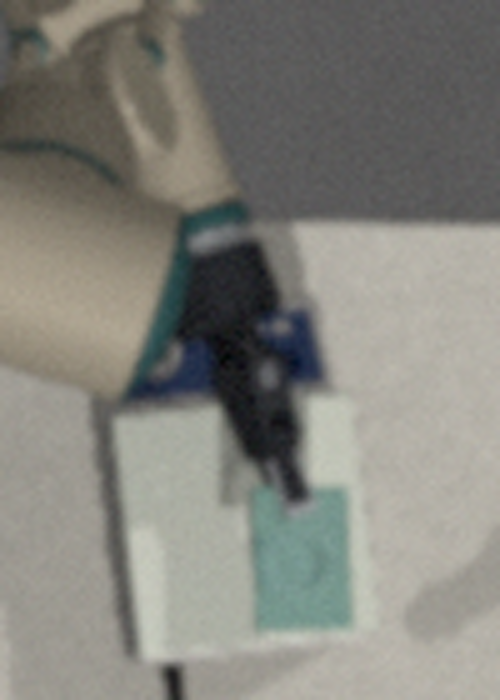

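The force and moment place the contact about 46 mm behind and 50 mm below the TCP, so a lower gripper knuckle is lightly resting on the stirrer top, not on the beaker or plate. There is about 9 mm between the lower pad and the plate, so I'll raise 4 mm and then back out.

>>> {"method": "step_arm", "body": {"plan": [{"linear":[0,-2,0],"rotation":[0,0,0],"fingers":195},{"linear":[0,-2,0],"rotation":[0,0,0],"fingers":195},{"linear":[0,0,0],"rotation":[0,0,0],"fingers":195}]}}

```text
clock: 24.1
tool_pos: [0.4313, -0.2673, 0.1644]
ee_rot: [-1.023, -1.461, 1.461]
contact_force: [-0.6, 0.1, -1.1]
gripper_width: 0.0204
```

```bash
python3 log.py; python3 - <<'E'
from h import *
from cell import camera
c=camera("wrist"); crop(c,220,130,420,290,4,"pics/wrist14c.png")
E
```

```text
{'clock': 24.1, 'joint_pos': [-0.2876, 0.9457, 1.4125, -0.8061, 2.1749, -0.5347], 'tool_pos': [0.4313, -0.2673, 0.1644], 'ee_rot': [-1.0233, -1.4607, 1.4608], 'contact_force': [-0.5852, 0.1168, -1.1458], 'gripper_width': 0.0204}
```

View pics/wrist14c.png

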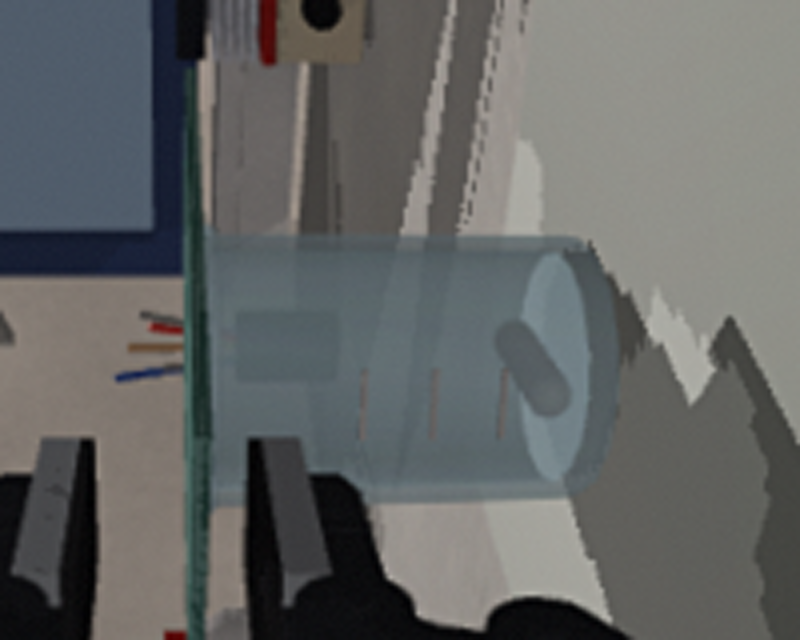

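The force is gone and the plate sits between the pads with clearance on both sides. Backing out.

>>> {"method": "step_arm", "body": {"plan": [{"linear":[0,0,-4],"rotation":[0,0,0],"fingers":195},{"linear":[0,0,-8],"rotation":[0,0,0],"fingers":195},{"linear":[0,0,-10],"rotation":[0,0,0],"fingers":195},{"linear":[0,0,-12],"rotation":[0,0,0],"fingers":195},{"linear":[0,0,-14],"rotation":[0,0,0],"fingers":195},{"linear":[0,-10,-14],"rotation":[0,0,0],"fingers":195},{"linear":[0,-20,-14],"rotation":[0,0,0],"fingers":195},{"linear":[0,-20,-10],"rotation":[0,0,0],"fingers":195},{"linear":[0,-10,0],"rotation":[0,0,0],"fingers":195},{"linear":[0,0,0],"rotation":[0,0,0],"fingers":195}]}}

```text
clock: 25.4
tool_pos: [0.5125, -0.2378, 0.2248]
ee_rot: [-1.025, -1.462, 1.461]
contact_force: [-0.1, 0.4, -1.1]
gripper_width: 0.0201
```

```bash
python3 log.py; python3 - <<'E'
from h import *
from cell import camera
for n in("wrist","side","top"):
    c=camera(n); cv2.imwrite(f"pics/{n}15.png",c["image"]); pickle.dump(c,open(f"{n}15.pkl","wb"))
    if n=="side": crop(c,245,205,315,270,10,"pics/side15c.png")
    if n=="top": crop(c,315,200,375,255,10,"pics/top15c.png")
E
```

```text
{'clock': 25.4, 'joint_pos': [-0.2262, 0.9575, 1.1711, -0.8849, 2.3627, -0.7157], 'tool_pos': [0.5125, -0.2378, 0.2248], 'ee_rot': [-1.0247, -1.4617, 1.4611], 'contact_force': [-0.0635, 0.3617, -1.0641], 'gripper_width': 0.0201}
```

View pics/wrist15.png

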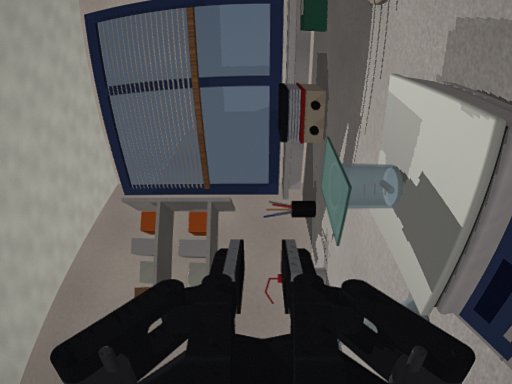

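View pics/side15c.png

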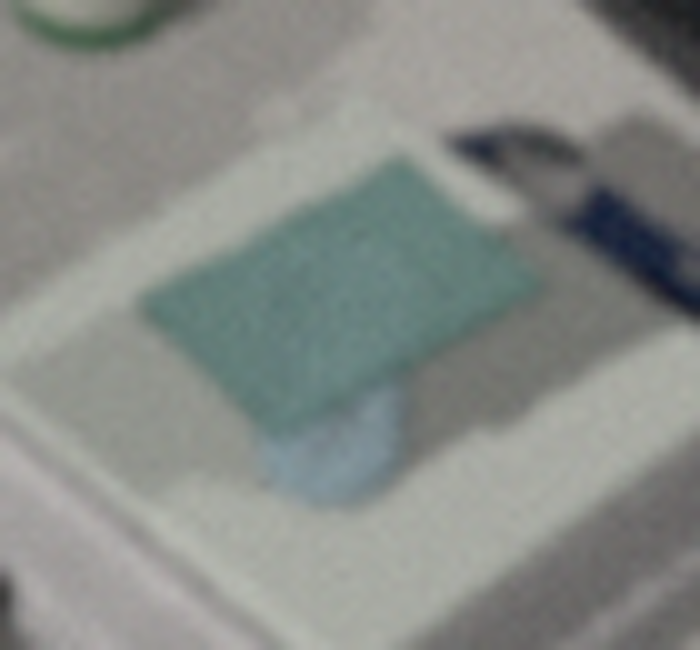

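View pics/top15c.png

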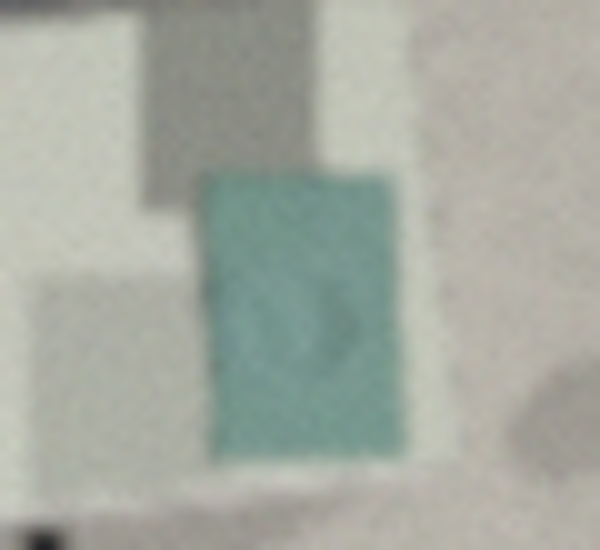

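```bash
python3 - <<'E'
from h import *
t=pickle.load(open("top15.pkl","rb")); s=pickle.load(open("side15.pkl","rb"));w=pickle.load(open("wrist15.pkl","rb"))
def cor(k,pts,u0,v0,sc,z): return np.array([pix2w(k,u0+(x+.5)/sc-.5,v0+(y+.5)/sc-.5,z)[:2] for x,y in pts])
for n,q in (("top",cor(t,[(203,172),(395,177),(405,460),(210,460)],315,200,10,.162)),("side",cor(s,[(400,153),(543,283),(272,435),(140,300)],245,205,10,.162))):
    e=np.roll(q,-1,0)-q; print(n,q.mean(0).round(4),np.linalg.norm(e,axis=1).round(4),np.arctan2(e[:,1],e[:,0]).round(3))
crop(w,310,125,420,255,6,"pics/w15c.png")
E
```

```text
top [ 0.3822 -0.2765] [0.0608 0.0891 0.0613 0.0907] [-1.582 -3.115  1.585  0.02 ]
side [ 0.3849 -0.2741] [0.0601 0.0899 0.0578 0.0891] [-1.563 -3.122  1.565  0.045]
```

View pics/w15c.png

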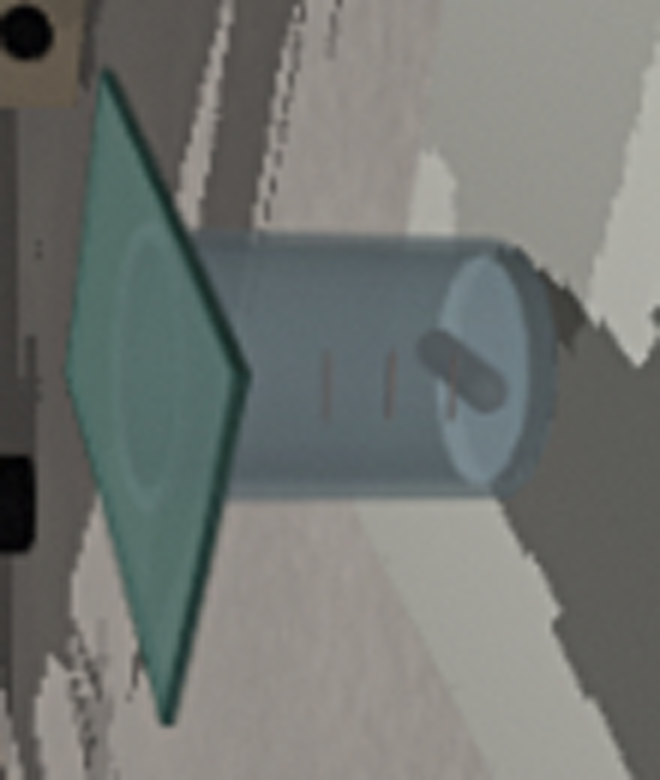

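The rim ring shows inside the plate. Plate versus initial beaker position is (0.3, 0.3) mm in the top camera and (−1.3, −0.4) mm in the side camera. The arm is clear, so I'm handing in.

```bash
python3 -c "
from cell import sign_off; print(sign_off())"
```

```text
the job is handed in; nothing more can be done
None
```

The glass plate now lies flat over the beaker's mouth, and the job was handed in at about 25.5 s of the 64 s allowed. I pressed the plate lightly with two fingertips and slid it to the bench edge, leaving its centre about 12.6 mm inside. I then gripped the overhanging end with the tool horizontal at 20 N, lifted it, and set it on the beaker at about 2 N.

**Centring:** against the beaker's measured starting position, the plate centre is off by about 0.4 mm in the top camera and 1.4 mm in the side camera. The wrist picture shows the whole rim under the plate. The cameras disagree with each other by 2–4 mm in absolute position, so I compared plate and beaker within the same camera.

**Other final checks:** the plate looks level and the beaker upright. The arm is withdrawn and the wrist force is down to about 1 N, which is noise. I did not re-measure the bystanders, but nothing went near them.

**What did not go as planned:**
- **Touchdown on the plate:** I overshot to about 34 N before backing off to 6 N, still well under the 100 N limit.
- **Release:** with the fingers opening, the tool read about 6 N (judging by force and moment, a gripper knuckle resting on the stirrer top). Raising the tool 4 mm cleared it before I backed out.

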